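Free the cover-glass tin from behind the sample tubes

TASK

The blue cover-glass tin on the grey sample stand is boxed in by three capped tubes. Leave the tin where it is until you have stood all three tubes in the white side tray, then set the tin flat in the middle of the green mat, square with it (long side along long side), while the tubes wait in the tray. Then put every tube back upright on exactly the ringed spot of the stand it came from; never tip a tube over, and do not shift or knock over the white jar with the black lid or the black eyepiece beside the mat.

Things in the scene. Friction and masses are not known exactly. Their poses are not given: they have to be found in the camera images.
- tin: loose flat blue tin, 42 mm (its x) by 60 mm (its y) by 18 mm high, about 55 g; origin at the centre of its underside. At the start it lies on the grey stand, long side within 0.1 rad of the stand's y, with a tube about 52 mm from its centre on three sides (towards the stand's -x, +y and -y); the caps stand far above it
- tube_orange: loose centrifuge tube with an orange ribbed screw cap and red contents; it stands on its own flat foot. Body 28 mm in diameter, cap 34 mm in diameter from 94 to 108 mm above the foot; about 24 g; it can be gripped by the cap or the body. Released at its place it may still turn a little about its own axis, which does not matter. Origin at the centre of the underside of the foot, z up along the tube
- tube_blue: loose centrifuge tube with a blue ribbed screw cap and yellowish contents; it stands on its own flat foot. Body 28 mm in diameter, cap 34 mm in diameter from 94 to 108 mm above the foot; about 24 g; it can be gripped by the cap or the body. Released at its place it may still turn a little about its own axis, which does not matter. Origin at the centre of the underside of the foot, z up along the tube
- tube_white: loose centrifuge tube with a white ribbed screw cap and pale yellowish contents; it stands on its own flat foot. Body 28 mm in diameter, cap 34 mm in diameter from 94 to 108 mm above the foot; about 24 g; it can be gripped by the cap or the body. Released at its place it may still turn a little about its own axis, which does not matter. Origin at the centre of the underside of the foot, z up along the tube
- stand: fixed grey square plate, 150 x 150 mm, 6 mm thick; origin at the centre of its underside. White rings (39 mm across, flat, printed) mark the three tube spots at about (-28, 0), (24, 52) and (24, -52) mm in its x, y, and a dark flat pad at (24, 0) marks the tin's place. Which tube starts on which spot changes; each starts within 3 mm of its ring's centre
- side_tray: fixed shallow white tray, 95 mm (its x) by 175 mm (its y) outside, walls 4 mm thick and 12 mm high, inner floor 4 mm above the origin, which is at the centre of the underside. Empty at the start; the tubes may stand anywhere on its floor, for example in a row along its y at 55 mm pitch. It changes sides with the stand (one is left, one right)
- mat: fixed flat green mat, 70 mm (its x) by 86 mm (its y), 3 mm thick, in front of the left-hand microscope, which stands fixed, 0.4 m tall, from about x = 0.55 m away from the robot and between y = 0.01 and 0.19 m: pass between left and right in front of it, not over it; origin at the centre of its underside
- case: bystander: loose white jar with a black lid (objective case), 37 mm in diameter, 58 mm high, standing about 70 mm from the mat's centre towards the mat's +y or -y end; origin at the centre of its underside
- eyepiece: bystander: loose black microscope eyepiece, 34 mm in diameter, 46 mm high, standing about 70 mm from the mat's centre at the other end of the mat; origin at the centre of its underside
Mind the look-alikes: they are no part of the job. Leave any purple look-alike of the tube_blue alone.

How it is judged:
By the outcome, as a careful person would: the job done as asked, in the order asked, and still so for the second after the job is handed in, with the robot touching nothing.
It also fails if it takes over 144 s, if anything falls off the work surface, if the arm or the gripper's body presses on something with over 40 N, if the wrist force passes 120 N, or if a joint passes its speed limit or range.

ROBOT

A 7-joint arm with a two-finger parallel gripper is mounted at the origin on a cart in front of the work surface, level with it; the furniture and walls round the work are solid. World frame = base frame: x ahead of the robot, y to its left, z up, the work surface at z = 0. Lengths are in mm, angles in rad, forces in N, time in s.
With the tool pointing down it reaches from about 400 to 875 mm from the base axis. Payload 4.4 kg.
Tool frame: the origin (TCP) lies midway between the tips of the shut fingers; the grasp point (between the pads) lies 19 mm behind it; z points along the fingers, y is the line along which they close (so a half turn about z gives the same grasp; the last joint's range is limited). The gripper opens to 85 mm and grips with 20 to 120 N. Pads are 22 mm wide; open, the fingers measure 114 mm over their backs; the gripper's body (76 mm by 85 mm) begins 54 mm behind the grasp point. The pads swing forward as they close: fully open they stand 13 mm farther back than shut.
Start: joints at [1.126, 0.628, 0.038, 1.517, -0.027, 0.996, -0.02], TCP at [240.402, -603.924, 231.313] pointing down, gripper open.
Joint ranges: [-3.06, 3.06], [-0.37, 2.12], [-1.25, 1.32], [0.18, 2.47], [-1.1, 4.24], [0.23, 1.98], [-2.94, 2.94]. Speed limits (rad/s): [2.57, 2.57, 3.14, 3.14, 3.14, 3.14, 3.14].

INTERFACE

Orientations are given as [roll, pitch, yaw] about the fixed x, y, z axes, in that order (R = Rz(yaw) Ry(pitch) Rx(roll)).
In Python, from cell import ctrl gives the robot as it stands.
- The arm moves only by the shell command python3 -m handwheel 'ROWS'. ROWS is JSON, a list of rows, each a list of 3 entries, a list of its own where there are three numbers: the turn, a rotation vector about the tool's x, y, z in degrees, then the shift along the tool's x, y, z in m, then the closure, from 0 (fully open) to 1 (shut). A call has 1 to 5 rows; each row shifts and turns the commanded pose from where the row before left it, along the tool's axes as they then stand; what a row does not reach is not made up. A row lasts 1/12 s, in which the tool goes at most 41.7 mm and 7.16 degrees, less where a joint would pass 70% of its speed; a pose out of reach is approached as far as the arm can. A call is refused whole if a number of a shift passes 0.0417 or a number of a turn 7.16, either way. A call with a gripper value outside its range is refused whole. The fingers move at their own pace and stop on an object; the grip force is fixed at half the most. Time passes only in rows, so rows that do not move let the fingers close. It gives the time, the measured TCP pose, the force, the opening and the grip force at its end, in the units of the state.
- ctrl.read_state(): the state, without advancing time (a new reading comes with each control period).
- ctrl.get_image(name): name is "scene" or "top" or "wrist"; returns a dict with "pixels" (480x640x3 uint8, red, green, blue), "fx", "fy", "cx", "cy" (pixels), "pose" (4x4, takes a point from camera to world coordinates); the wrist camera has in their place "T_tool_cam" (4x4, takes a point from camera to tool coordinates, whose origin is the TCP and whose axes are the flange's). Camera axes: x right, y up, looking along -z (the intrinsics and any distortion apply to the point x, -y, -z); pixel columns grow to the right and rows downward; lengths in mm; the calibration is good to about 2 mm. A picture is of the moment at which its call begins: read the wrist's pose just before it. There is no depth.
- ctrl.finish_job(): hands the job in; it is judged then, once.
The state is a dict: "clock": time; "qpos": joint angles; "qd": joint speeds; "tau": joint torques, N m; "eef_pos": TCP position; "tool_rot": TCP orientation; "force": force on the tool from outside, world axes, zero at the start; "torque": the same for the moment, N m; "width": finger opening in mm; "gripper_force": force on a finger pad.
Only numpy, scipy, OpenCV 4.12 (cv2) and the standard library are available. Lean on these libraries where they do the work, as an engineer would, in place of code of your own. Each camera call takes 0.05 s, during which the arm holds its last target. There are 200 camera calls.

## Working session

There is one attempt and no reset: what is moved stays moved. The work goes in short steps, Python scripts to look and compute and a shell command to move; the robot and the scene stay as the last step left them, time stands still between calls to the robot, and variables do not carry over. Pictures are saved under pics/ and viewed, at most 14 in all, crops included, and the job is handed in when it is done.

```bash
ls; mkdir -p pics; python3 - <<'E'
from cell import ctrl
import cv2,numpy as np
s=ctrl.read_state();print(s)
for n in("top","scene"):
    d=ctrl.get_image(n);cv2.imwrite(f"pics/{n}0.png",d["pixels"][:,:,::-1])
    print(n,{k:(np.round(v,4).tolist() if k!='pixels' else 0) for k,v in d.items()})
E
```

```text
pics
{'clock': 0.0, 'qpos': array([ 1.12616419,  0.62937119,  0.03847949,  1.51840713, -0.02698371,
        0.99630586, -0.0199907 ]), 'qd': array([ 6.88978332e-05,  1.16086595e-03,  3.02426365e-04,  1.02825458e-05,
        2.99049940e-04, -7.17491041e-05,  7.61727604e-04]), 'tau': array([-1.80089861e-03, -5.63397145e+01,  1.22512210e+00, -1.93443435e+01,
        1.09005219e-02,  1.04663594e-02, -7.66364423e-06]), 'eef_pos': array([ 240.15288453, -603.30720211,  230.36104191]), 'tool_rot': array([-3.13962111e+00,  6.39915039e-05,  3.78819114e-01]), 'force': array([-0.02976103,  0.03097974,  0.28536721]), 'torque': array([ 0.02601446, -0.03594127,  0.00987529]), 'gripper_force': 0.0, 'width': 85.36518272492211}
top {'pixels': 0, 'fx': 592.2052, 'fy': 592.2052, 'cx': 324.3394, 'cy': 235.0304, 'pose': [[-0.0276, 0.9967, -0.0765, 444.3967], [-0.9996, -0.0275, 0.0026, 15.2688], [0.0005, 0.0765, 0.9971, 1509.3577], [0.0, 0.0, 0.0, 1.0]]}
scene {'pixels': 0, 'fx': 455.418, 'fy': 455.418, 'cx': 326.939, 'cy': 237.1747, 'pose': [[-0.7526, 0.3918, -0.5292, 76.7874], [-0.6581, -0.4758, 0.5836, 548.8623], [-0.0231, 0.7875, 0.6159, 602.9167], [0.0, 0.0, 0.0, 1.0]]}
```

View pics/top0.png

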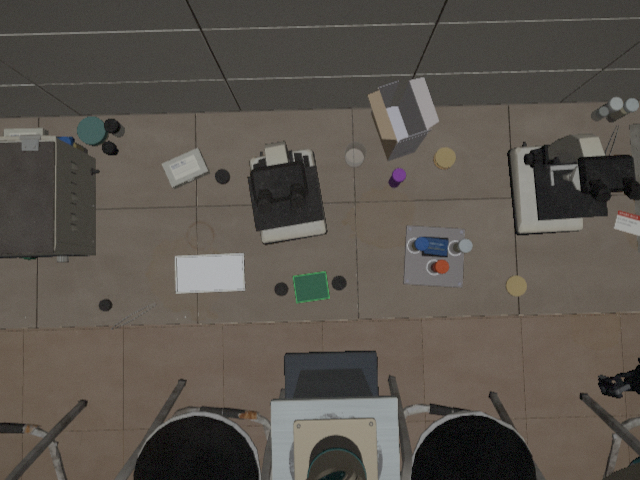

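View pics/scene0.png

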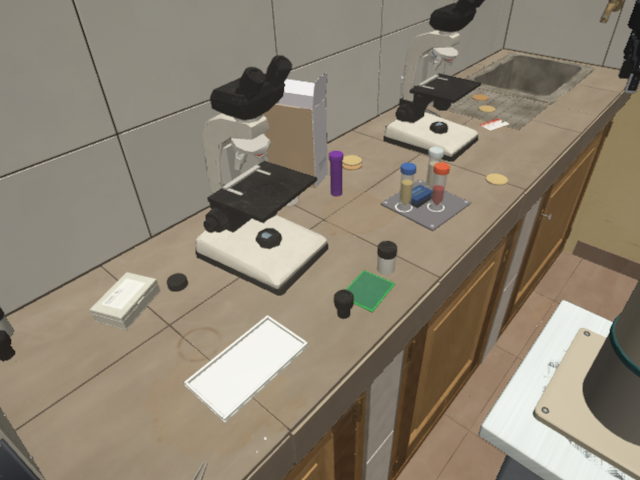

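The top view shows the tray at about (210,273), the mat at (311,287) with the eyepiece and case on either side at (281,289) and (339,283), and the stand at (434,256). The blue cap is at (419,244), white at (466,246) and orange at (441,267). The purple look-alike at (398,177) stands off the stand.

```bash
cat > h.py <<'E'
import numpy as np,cv2
from cell import ctrl
def ray(d,u,v,T=None):
    T=np.array(d["pose"] if T is None else T)
    r=T[:3,:3]@np.array([(u-d["cx"])/d["fx"],-(v-d["cy"])/d["fy"],-1]);return T[:3,3],r
def onz(d,u,v,z,T=None):
    o,r=ray(d,u,v,T);return o+r*(z-o[2])/r[2]
def proj(d,p,T=None):
    T=np.array(d["pose"] if T is None else T);q=T[:3,:3].T@(np.array(p)-T[:3,3])
    return np.array([d["cx"]+d["fx"]*q[0]/-q[2],d["cy"]+d["fy"]*q[1]/q[2]])
def mask(px,lo,hi,roi=None):
    m=cv2.inRange(cv2.cvtColor(px,cv2.COLOR_RGB2HSV),np.array(lo),np.array(hi))
    if roi is not None:
        k=np.zeros_like(m);x0,y0,x1,y1=roi;k[y0:y1,x0:x1]=255;m&=k
    return m
def big(m):
    c=cv2.findContours(m,cv2.RETR_EXTERNAL,cv2.CHAIN_APPROX_NONE)[0];return max(c,key=cv2.contourArea)
def rect(d,c,z,T=None):
    P=np.array([onz(d,u,v,z,T)[:2] for u,v in c[:,0]],np.float32)
    return cv2.minAreaRect(P)   # world mm
E
python3 - <<'E'
from h import *
d=ctrl.get_image("top");p=d["pixels"]
np.set_printoptions(precision=1,suppress=True)
m=mask(p,(0,0,170),(180,60,255),(165,245,255,300));print("tray",rect(d,big(m),10))
m=mask(p,(50,90,40),(90,255,255),(285,265,340,310));print("mat",rect(d,big(m),3))
m=mask(p,(0,0,95),(180,255,255),(400,220,470,290))
hsv=cv2.cvtColor(p,cv2.COLOR_RGB2HSV);print("standpx",hsv[280,415],hsv[280,455],"bench",hsv[300,430],hsv[250,390])
for n,lo,hi in(("orange",(3,150,100),(15,255,255)),("blue",(100,120,60),(125,255,255))):
    m=mask(p,lo,hi,(400,220,480,290));c=big(m);M=cv2.moments(c);print(n,cv2.boundingRect(c),M['m10']/M['m00'],M['m01']/M['m00'])
for n,r in(("eye/case L",(270,278,293,300)),("R",(330,273,350,293))):
    m=mask(p,(0,0,0),(180,255,60),r);c=big(m);print(n,cv2.minEnclosingCircle(c))
a=cv2.resize(p[215:300,390:490],None,fx=8,fy=7.05,interpolation=cv2.INTER_CUBIC)
b=None
cv2.imwrite("pics/stand.png",cv2.resize(p[220:292,394:490],(800,600),interpolation=cv2.INTER_CUBIC)[:,:,::-1])
s=ctrl.get_image("scene");cv2.imwrite("pics/sc2.png",cv2.resize(s["pixels"][140:236,372:500],(800,600),interpolation=cv2.INTER_CUBIC)[:,:,::-1])
E
```

```text
tray ((471.1515808105469, 302.59814453125), (88.55668640136719, 166.1944580078125), 0.8066734671592712)
mat ((429.72216796875, 49.545799255371094), (68.95210266113281, 85.19417572021484), 6.534005641937256)
standpx [165   9 113] [173   9 115] bench [ 17  42 109] [ 13  42 108]
orange (435, 260, 14, 13) 441.3524590163934 266.21857923497265
blue (415, 237, 33, 19) 431.7678294573643 245.52131782945733
eye/case L ((280.8333435058594, 288.8333435058594), 6.637540340423584)
R ((338.3999938964844, 282.3999938964844), 7.093758583068848)
```

View pics/stand.png

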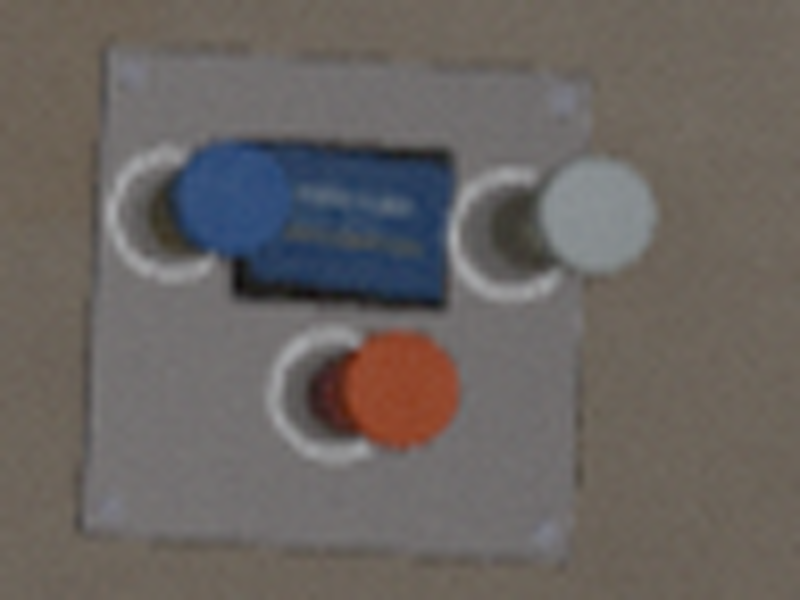

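View pics/sc2.png

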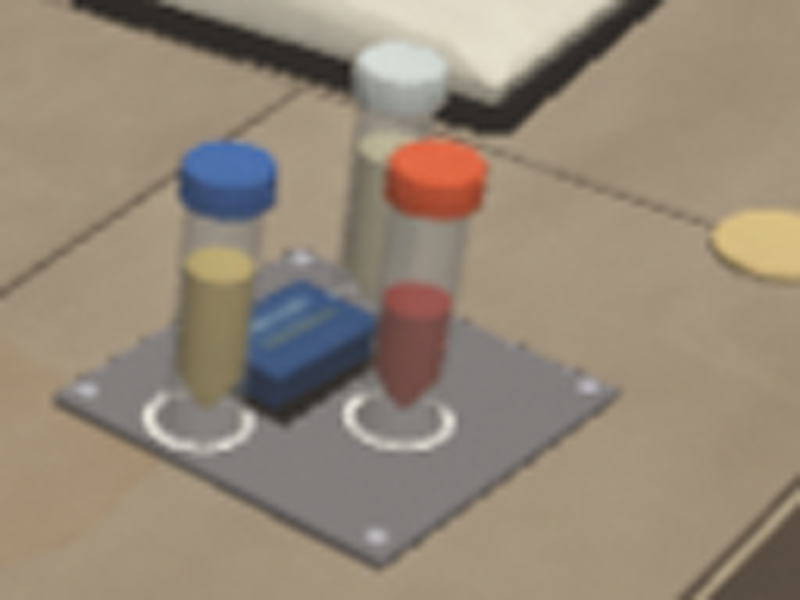

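The crop shows caps at blue (234,199), orange (402,389) and white (598,214), rings at (168,213), (330,395) and (510,233), and stand corners at (108,47), (590,78), (566,560) and (82,527). In the scene crop the cap tops are blue (229,160), orange (436,162) and white (401,65).

```bash
python3 - <<'E'
from h import *
np.set_printoptions(precision=1,suppress=True)
d=ctrl.get_image("top");s=ctrl.get_image("scene")
tp=lambda x,y:((x+.5)/(25/3)-.5+394,(y+.5)/(25/3)-.5+220)
sp=lambda x,y:((x+.5)/6.25-.5+372,(y+.5)/6.25-.5+140)
C=np.array([onz(d,*tp(*q),6) for q in((108,47),(590,78),(566,560),(82,527))]);c=C.mean(0)
print("corners",C[:,:2].tolist(),"centre",c,"sides",[np.linalg.norm(C[i]-C[i-1]) for i in range(4)])
ey=(C[0]+C[3]-C[1]-C[2])[:2];yaw=np.arctan2(-ey[0],ey[1]);print("yaw deg",np.degrees(yaw))
R=np.array([[np.cos(yaw),-np.sin(yaw)],[np.sin(yaw),np.cos(yaw)]])
for n,loc in(("orange",(-28,0)),("blue",(24,52)),("white",(24,-52)),("tinpad",(24,0))):print(n,"spot",c[:2]+R@loc)
for n,cap,ring,sc in(("orange",(402,389),(330,395),(436,162)),("blue",(234,199),(168,213),(229,160)),("white",(598,214),(510,233),(401,65))):
    print(n,"cap",onz(d,*tp(*cap),114)[:2],"ring",onz(d,*tp(*ring),6)[:2],"scenecap",onz(s,*sp(*sc),114)[:2])
t=[onz(d,*tp(*q),24) for q in((292,145),(447,155),(445,302),(248,290))];print("tin corners",np.array(t)[:,:2].tolist())
for n,px,z in(("L",(280.8,288.8),46),("R",(338.4,282.4),58)):print(n,onz(d,*px,z))
# tin yellow-print edges / scene
print("scene mat check",proj(s,(429.7,49.5,3)),"tray",proj(s,(471,302.6,8)))
E
```

```text
corners [[579.0741478470073, -198.7775123757936], [565.4956518124703, -345.7642020512309], [418.98056356829, -331.76885131751794], [433.01627486786754, -185.2874406686778]] centre [ 499.1 -265.4    6. ] sides [np.float64(146.67952922563416), np.float64(147.61254179880257), np.float64(147.18199932518783), np.float64(147.15231855923722)]
yaw deg -5.375482410292141
orange spot [ 471.3 -262.8]
blue spot [ 527.9 -215.9]
white spot [ 518.2 -319.4]
tinpad spot [ 523.  -267.6]
orange cap [ 470.2 -262.7] ring [ 470.9 -262.2] scenecap [ 471.4 -260.3]
blue cap [ 525.2 -217.4] ring [ 527.7 -215.1] scenecap [ 527.5 -217. ]
white cap [ 518.1 -320.3] ring [ 518.7 -319.2] scenecap [ 517.7 -315.3]
tin corners [[546.247131354115, -250.5959111392787], [541.9330627596381, -297.23291359010886], [497.6140844734444, -294.7009304082495], [502.8632958770382, -235.55067577637374]]
L [426.9 122.2  46. ]
R [438.8 -19.6  58. ]
scene mat check [368.2 289.1] tray [250.3 361.9]
```

```bash
python3 -m handwheel '[[[0,0,-7],[0,0,0],0],[[0,0,-7],[0,0,0],0],[[0,0,-7],[0,0,0],0],[[0,0,-7],[0,0,0],0],[[0,0,-7],[0,0,0],0]]' ; python3 -m handwheel '[[[0,0,-7],[0,0,0],0],[[0,0,-7],[0,0,0],0],[[0,0,-7],[0,0,0],0],[[0,0,-7],[0,0,0],0],[[0,0,-5.3],[0,0,0],0]]'
```

```text
clock: 0.72
eef_pos: [240.3, -603.9, 231.2]
tool_rot: [-3.141, -0.0, 0.996]
force: [-0.5, -0.3, -0.3]
width: 85.8
gripper_force: 0.0
clock: 1.13
eef_pos: [240.2, -603.9, 231.2]
tool_rot: [-3.142, -0.0, 1.576]
force: [-0.2, 0.4, 0.8]
width: 85.2
gripper_force: 0.0
```

```bash
for i in 1 2; do python3 -m handwheel '[[[0,0,0],[0.034,0.025,-0.007],0],[[0,0,0],[0.034,0.025,-0.007],0],[[0,0,0],[0.034,0.025,-0.007],0],[[0,0,0],[0.034,0.025,-0.007],0],[[0,0,0],[0.034,0.025,-0.007],0]]'; done; python3 -m handwheel '[[[0,0,0],[0,0,0],0],[[0,0,0],[0,0,0],0]]'
python3 - <<'E'
from h import *
np.set_printoptions(precision=4,suppress=True)
s=ctrl.read_state();w=ctrl.get_image("wrist");print(w["T_tool_cam"],w["fx"],w["cx"],w["cy"],s["eef_pos"],s["tool_rot"])
cv2.imwrite("pics/w1.png",w["pixels"][:,:,::-1])
np.savez("w1.npz",px=w["pixels"],T=w["T_tool_cam"],e=s["eef_pos"],r=s["tool_rot"])
E
```

```text
clock: 1.55
eef_pos: [362.8, -436.7, 265.8]
tool_rot: [3.142, 0.0, 1.57]
force: [1.0, -0.8, -0.1]
width: 85.6
gripper_force: 0.0
clock: 1.97
eef_pos: [484.7, -271.1, 300.1]
tool_rot: [3.141, 0.0, 1.571]
force: [0.3, -0.1, -0.6]
width: 85.4
gripper_force: 0.0
clock: 2.13
eef_pos: [486.0, -269.7, 300.2]
tool_rot: [3.14, -0.0, 1.577]
force: [-1.0, -1.3, 0.8]
width: 85.2
gripper_force: 0.0
[[  -0.0009    0.9624    0.2717   68.4803]
 [   1.        0.0005    0.0014   -0.9838]
 [   0.0012    0.2717   -0.9624 -142.9159]
 [   0.        0.        0.        1.    ]] 382.52019785381657 310.9725695125789 244.7970644508335 [ 485.9774 -269.7195  300.1562] [ 3.1398 -0.0004  1.5773]
```

View pics/w1.png

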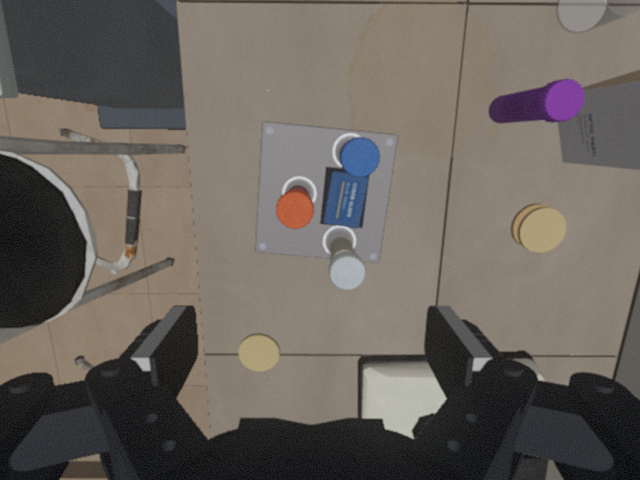

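```bash
cat >> h.py <<'E'
from scipy.spatial.transform import Rotation as Ro
def wpose(e,r,T):
    W=np.eye(4);W[:3,:3]=Ro.from_euler("xyz",r).as_matrix();W[:3,3]=e;return W@np.array(T)
def wrist(name=None):
    s=ctrl.read_state();w=ctrl.get_image("wrist")
    if name:cv2.imwrite(f"pics/{name}.png",w["pixels"][:,:,::-1])
    w["pose"]=wpose(s["eef_pos"],s["tool_rot"],w["T_tool_cam"]);return w,s
E
python3 - <<'E'
from h import *
np.set_printoptions(precision=1,suppress=True)
w,s=wrist();p=w["pixels"]
hs=cv2.cvtColor(p,cv2.COLOR_RGB2HSV);print(hs[245,300],hs[245,220])
m=cv2.morphologyEx(mask(p,(0,0,60),(180,22,255),(240,110,410,275))|mask(p,(100,100,40),(125,255,255),(240,110,410,275)),cv2.MORPH_CLOSE,np.ones((5,5)))
print("stand",rect(w,big(m),6),big(m).shape)
C=np.array([onz(w,*q,6)[:2] for q in((263,122),(397,134),(381,262),(256,249))]);print("corners centre",C.mean(0),np.degrees(np.arctan2(-(C[0]-C[3])[0],(C[0]-C[3])[1])),C.tolist())
for n,q,g in(("orange",(294.5,209.5),(299,194)),("blue",(360.5,156.5),(349.5,151)),("white",(347.5,271),(340,242))):print(n,"cap",onz(w,*q,114)[:2],"ring",onz(w,*g,6)[:2])
m=mask(p,(100,100,40),(125,255,255),(315,165,375,232));print("tin",rect(w,big(m),24),"bbox",cv2.boundingRect(big(m)))
cv2.imwrite("pics/w1c.png",cv2.resize(p[115:295,245:405],None,fx=3.3,fy=3.3,interpolation=cv2.INTER_CUBIC)[:,:,::-1])
E
```

```text
[150   2 135] [ 17  47 135]
stand ((498.12591552734375, -276.52667236328125), (171.99905395507812, 150.2473907470703), 84.92544555664062) (544, 1, 2)
corners centre [ 497.8 -267.4] -5.17332333092964 [[430.36060947286205, -188.36396962682605], [576.8086380599327, -200.68568165293138], [566.849205001291, -348.346209232942], [417.3249776234961, -332.3441265218414]]
orange cap [ 468.4 -264.6] ring [ 469.  -266.7]
blue cap [ 524.2 -219.5] ring [ 525.3 -218.9]
white cap [ 516.1 -321.2] ring [ 517.1 -323.5]
tin ((524.2920532226562, -262.8952941894531), (67.71884155273438, 42.95942306518555), 80.80376434326172) bbox (326, 165, 49, 60)
```

View pics/w1c.png

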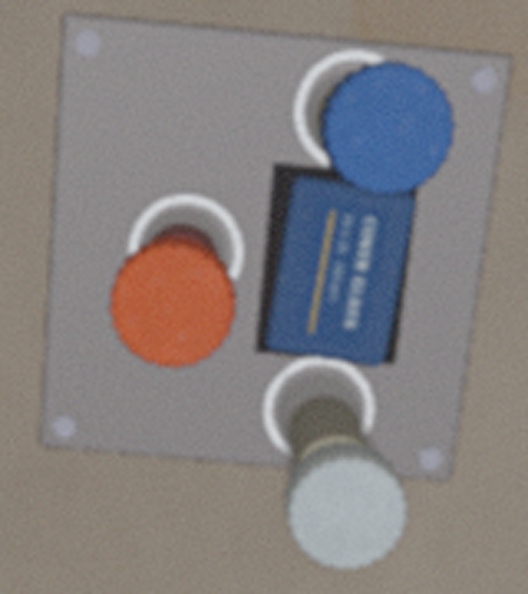

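```bash
python3 -m handwheel '[[[0,0,0],[0.017,0.013,0.02],0.3],[[0,0,0],[0.017,0.013,0.02],0.3],[[0,0,0],[0.017,0.013,0.03],0.3],[[0,0,0],[0,0,0.04],0.3],[[0,0,0],[0,0,0.04],0.3]]'; python3 -m handwheel '[[[0,0,0],[0,0,0.03],0.3],[[0,0,0],[0,0,0],0.3],[[0,0,0],[0,0,0],0.3]]'
python3 - <<'E'
from h import *
wrist("w2")
E
```

```text
clock: 2.65
eef_pos: [523.3, -222.6, 148.6]
tool_rot: [3.139, 0.001, 1.57]
force: [0.2, -1.5, -0.5]
width: 59.5
gripper_force: 0.0
clock: 2.9
eef_pos: [521.1, -223.1, 118.4]
tool_rot: [-3.138, -0.001, 1.568]
force: [0.3, 0.2, 0.4]
width: 59.5
gripper_force: 0.0
```

View pics/w2.png

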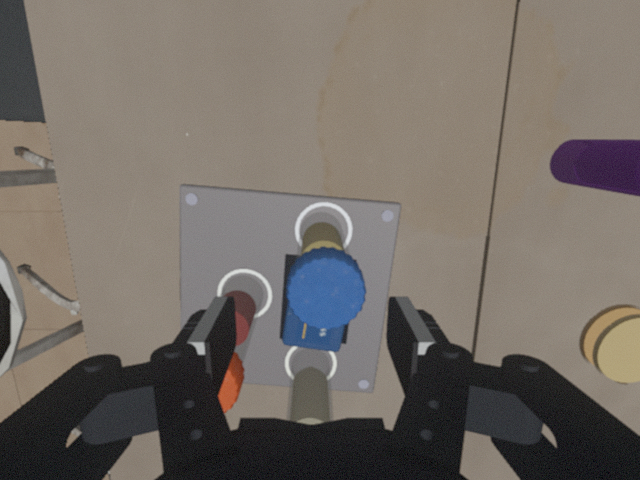

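The wrist view shows the blue cap at (326,288) between the fingers, its ring at (324,230), the orange ring at (244,294) and the tin behind the cap.

```bash
python3 - <<'E'
from h import *
np.set_printoptions(precision=1,suppress=True)
w,s=wrist();p=w["pixels"];print(s["eef_pos"])
m=mask(p,(100,150,60),(125,255,255),(280,240,375,330));c=big(m);print("circ",cv2.minEnclosingCircle(c))
(x,y),r=cv2.minEnclosingCircle(c)
print("cap",onz(w,326,287,114),"ring",onz(w,324,230,6),"oring",onz(w,244.5,294,6),"wring",onz(w,311,366,6))
C=np.array([onz(w,*q,6)[:2] for q in((181,185),(401,204),(374,392))]);print(C.tolist(),"centre",(C[0]+C[2])/2)
E
```

```text
[ 522.9 -223.2  120.2]
circ ((320.62567138671875, 300.22430419921875), 40.58915328979492)
cap [ 527.9 -215.2  114. ] ring [ 530.5 -216.8    6. ] oring [ 473.2 -264.3    6. ] wring [ 521.2 -324.     6. ]
[[434.6927611659918, -185.58381460643855], [582.6171424165173, -198.82819073492095], [570.536665579829, -347.3889063234511]] centre [ 502.6 -266.5]
```

```bash
python3 -m handwheel '[[[0,0,0],[0.003,0.002,0.01],0.3],[[0,0,0],[0.002,0.0015,0.01],0.3],[[0,0,0],[0,0,0.016],0.3],[[0,0,0],[0,0,0],0.3],[[0,0,0],[0,0,0],0.3]]'; python3 -m handwheel '[[[0,0,0],[0,0,0],1],[[0,0,0],[0,0,0],1],[[0,0,0],[0,0,0],1],[[0,0,0],[0,0,0],1],[[0,0,0],[0,0,0],1]]'; python3 -m handwheel '[[[0,0,0],[0,0,0],1],[[0,0,0],[0,0,0],1]]'
python3 - <<'E'
from h import *
wrist("w3")
E
```

```text
clock: 3.42
eef_pos: [526.1, -216.4, 83.2]
tool_rot: [-3.141, -0.0, 1.571]
force: [0.0, 0.7, 1.4]
width: 60.0
gripper_force: 0.0
clock: 3.83
eef_pos: [527.2, -217.0, 84.5]
tool_rot: [3.14, 0.001, 1.571]
force: [0.0, 0.7, 6.4]
width: 32.2
gripper_force: 59.3
clock: 4.0
eef_pos: [527.2, -217.0, 84.5]
tool_rot: [3.14, 0.001, 1.571]
force: [-0.9, -0.7, 6.2]
width: 32.2
gripper_force: 59.3
```

View pics/w3.png

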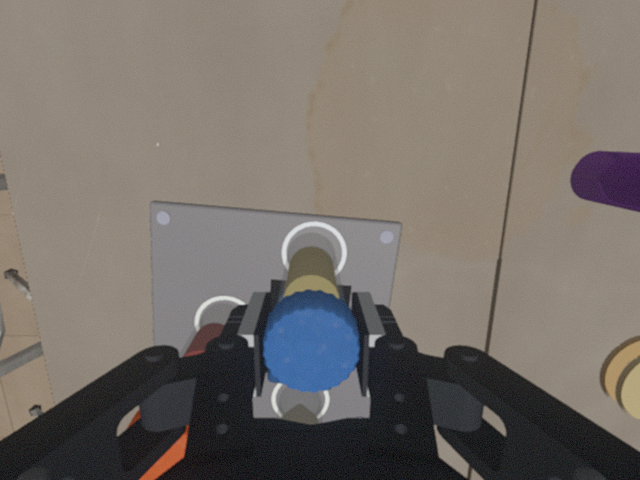

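```bash
python3 -m handwheel '[[[0,0,0],[0,0,-0.02],1],[[0,0,0],[0,0,-0.035],1],[[0,0,0],[0,0,-0.035],1],[[0,0,0],[0.036,-0.014,0],1],[[0,0,0],[0.036,-0.014,0],1]]'; python3 -m handwheel '[[[0,0,0],[0.036,-0.014,0],1],[[0,0,0],[0.036,-0.014,0],1],[[0,0,0],[0.036,0,0],1],[[0,0,0],[0.036,0,0],1],[[0,0,0],[0.036,0,0],1]]'; python3 -m handwheel '[[[0,0,0],[0.036,0,0],1],[[0,0,0],[0.036,0,0],1],[[0,0,0],[0.036,0,0],1],[[0,0,0],[0.036,0,0],1],[[0,0,0],[0.036,0,0],1]]'; python3 -m handwheel '[[[0,0,0],[0.036,0,0],1],[[0,0,0],[0.036,0,0],1],[[0,0,0],[0.036,0,0],1],[[0,0,0],[0.02,0,0],1],[[0,0,0],[0.01,0,0],1]]';  python3 -m handwheel '[[[0,0,0],[0,0,0],1],[[0,0,0],[0,0,0],1]]'
python3 - <<'E'
from h import *
np.set_printoptions(precision=1,suppress=True)
w,s=wrist("w4");print(s["eef_pos"])
for a in((424,215),(424,390),(518,215),(518,390)):print(proj(w,(*a,12)))
E
```

```text
clock: 4.47
eef_pos: [500.1, -146.5, 175.6]
tool_rot: [3.135, 0.002, 1.565]
force: [0.1, 1.5, -0.7]
width: 32.3
gripper_force: 59.5
clock: 4.88
eef_pos: [469.9, 36.6, 173.8]
tool_rot: [3.141, 0.0, 1.57]
force: [-0.1, -0.4, 0.6]
width: 31.8
gripper_force: 59.5
clock: 5.3
eef_pos: [470.0, 216.9, 173.6]
tool_rot: [3.141, 0.0, 1.571]
force: [1.3, 0.1, 0.7]
width: 32.4
gripper_force: 59.5
clock: 5.72
eef_pos: [469.1, 357.6, 173.5]
tool_rot: [-3.141, -0.003, 1.575]
force: [0.3, -0.8, -0.5]
width: 32.4
gripper_force: 59.5
clock: 5.88
eef_pos: [470.3, 351.7, 173.1]
tool_rot: [-3.141, 0.002, 1.57]
force: [-0.5, 0.1, -0.2]
width: 32.1
gripper_force: 59.5
[470.3 351.7 173.1]
[262.  370.4]
[253.9 176.3]
[365.1 370.4]
[373.5 176.2]
```

View pics/w4.png

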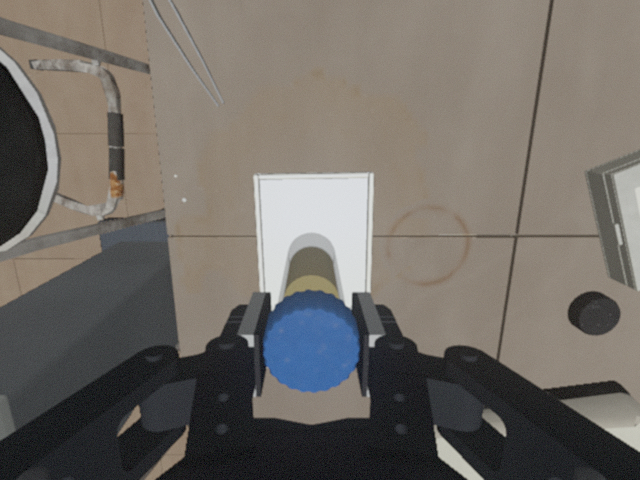

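The blue tube hangs straight in the grip, and the tray outline at x 255–373 px agrees with the top-view measurement. Lowering it now.

```bash
python3 -m handwheel '[[[0,0,0],[0,0,0.03],1],[[0,0,0],[0,0,0.03],1],[[0,0,0],[0,0,0.02],1],[[0,0,0],[0,0,0.008],1],[[0,0,0],[0,0,0],1]]'; python3 -m handwheel '[[[0,0,0],[0,0,0.002],1],[[0,0,0],[0,0,0],1],[[0,0,0],[0,0,0],1]]'
```

```text
clock: 6.35
eef_pos: [470.4, 350.4, 84.3]
tool_rot: [-3.14, 0.003, 1.568]
force: [-0.6, 0.6, 0.3]
width: 31.8
gripper_force: 60.6
clock: 6.6
eef_pos: [471.0, 353.1, 84.4]
tool_rot: [3.14, -0.001, 1.57]
force: [0.5, -0.0, -0.1]
width: 32.1
gripper_force: 60.6
```

```bash
for i in 1 2; do python3 -m handwheel '[[[0,0,0],[0,0,0.001],1],[[0,0,0],[0,0,0],1],[[0,0,0],[0,0,0],1]]' | grep -E "eef|force"; done
```

```text
eef_pos: [470.5, 353.3, 82.8]
force: [-0.4, 0.5, -0.4]
gripper_force: 60.6
eef_pos: [470.7, 353.7, 82.5]
force: [-0.7, -1.0, 6.4]
gripper_force: 61.2
```

```bash
python3 -m handwheel '[[[0,0,0],[0,0,0],0.7],[[0,0,0],[0,0,0],0.3],[[0,0,0],[0,0,0],0.3],[[0,0,0],[0,0,0],0.3],[[0,0,0],[0,0,-0.01],0.3]]'; python3 -m handwheel '[[[0,0,0],[0,0,-0.03],0.3],[[0,0,0],[0,0,-0.03],0.3],[[0,0,0],[0,0,-0.03],0.3],[[0,0,0],[-0.02,0,0],0.3],[[0,0,0],[-0.04,0,0],0.3]]' >/dev/null
python3 - <<'E'
from h import *
w,s=wrist("w5")
E
for i in 1 2; do python3 -m handwheel '[[[0,0,0],[-0.04,0,0],0.3],[[0,0,0],[-0.04,0,0],0.3],[[0,0,0],[-0.04,0,0],0.3],[[0,0,0],[-0.04,0,0],0.3],[[0,0,0],[-0.04,0,0],0.3]]'; done;  python3 -m handwheel '[[[0,0,0],[-0.04,0,0],0.3],[[0,0,0],[-0.04,0,0],0.3],[[0,0,0],[-0.04,0,0],0.3],[[0,0,0],[-0.03,0,0],0.3],[[0,0,0],[-0.007,0,0],0.3]]'; python3 -m handwheel '[[[0,0,0],[0,0,0],0.3],[[0,0,0],[0,0,0],0.3],[[0,0,0],[0,0,0],0.3]]'
python3 - <<'E'
from h import *
np.set_printoptions(precision=1,suppress=True)
w,s=wrist("w6");p=w["pixels"];print(s["eef_pos"])
m=mask(p,(2,150,80),(15,255,255),(200,200,420,420));c=big(m);print(cv2.boundingRect(c),cv2.minEnclosingCircle(c))
print("exp cap px",proj(w,(469.5,-263.5,114)),"ring",proj(w,(470.5,-264,6)),"blue",proj(w,(527,-217,6)),"white",proj(w,(517.5,-321,6)))
E
```

```text
clock: 7.52
eef_pos: [469.2, 352.2, 90.1]
tool_rot: [-3.139, 0.002, 1.571]
force: [0.3, -0.5, 0.9]
width: 59.8
gripper_force: 0.0
clock: 8.4
eef_pos: [470.0, 91.3, 182.0]
tool_rot: [3.141, 0.0, 1.571]
force: [1.3, -0.1, -0.4]
width: 59.5
gripper_force: 0.0
clock: 8.82
eef_pos: [470.0, -108.9, 182.1]
tool_rot: [3.141, 0.0, 1.571]
force: [0.7, 0.1, 0.7]
width: 59.7
gripper_force: 0.0
clock: 9.23
eef_pos: [469.0, -271.0, 181.7]
tool_rot: [-3.142, 0.004, 1.562]
force: [-0.3, -1.6, -0.3]
width: 59.8
gripper_force: 0.0
clock: 9.48
eef_pos: [470.6, -261.5, 181.7]
tool_rot: [-3.141, -0.001, 1.573]
force: [-0.0, 0.2, 0.3]
width: 59.6
gripper_force: 0.0
[ 470.6 -261.5  181.7]
(286, 229, 57, 59) ((312.8004455566406, 258.1862487792969), 29.210988998413086)
exp cap px [311.3 263.2] ring [312.5 223.7] blue [381.7 167.7] white [365.  286.2]
```

View pics/w6.png

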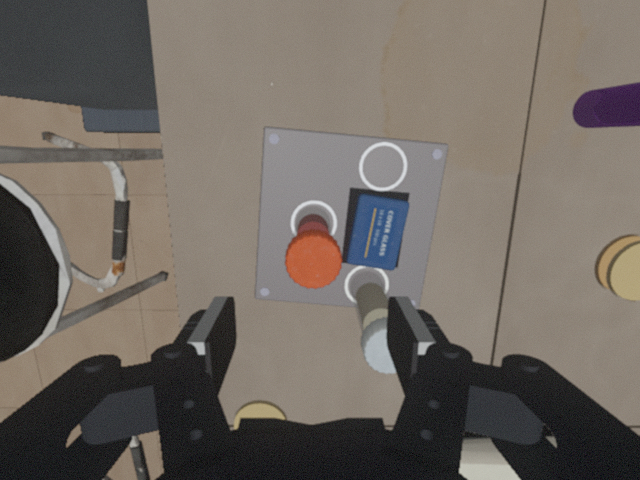

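The orange cap is at (314,258), centred between the fingers, and the blue ring is empty at (383,166). Both sit within 2–3 mm of the estimates, so I'm descending.

```bash
python3 -m handwheel '[[[0,0,0],[0.001,0.001,0.037],0.3],[[0,0,0],[0,0,0.035],0.3],[[0,0,0],[0,0,0.025],0.3],[[0,0,0],[0,0,0],0.3],[[0,0,0],[0,0,0],0.3]]'; python3 -m handwheel '[[[0,0,0],[0,0,0],1],[[0,0,0],[0,0,0],1],[[0,0,0],[0,0,0],1],[[0,0,0],[0,0,0],1],[[0,0,0],[0,0,0],1]]'; python3 - <<'E'
from h import *
w,s=wrist("w7");print(s["eef_pos"])
E
python3 -m handwheel '[[[0,0,0],[0,0,-0.02],1],[[0,0,0],[0,0,-0.035],1],[[0,0,0],[0,0,-0.035],1],[[0,0,0],[0.018,0,0],1],[[0,0,0],[0.036,0,0],1]]'; python3 -m handwheel '[[[0,0,0],[0.036,0,0],1],[[0,0,0],[0.036,0,0],1],[[0,0,0],[0.036,0,0],1],[[0,0,0],[0.036,0,0],1],[[0,0,0],[0.036,0,0],1]]'; python3 -m handwheel '[[[0,0,0],[0.036,0,0],1],[[0,0,0],[0.036,0,0],1],[[0,0,0],[0.036,0,0],1],[[0,0,0],[0.036,0,0],1],[[0,0,0],[0.036,0,0],1]]'; python3 -m handwheel '[[[0,0,0],[0.036,0,0],1],[[0,0,0],[0.036,0,0],1],[[0,0,0],[0.036,0,0],1],[[0,0,0],[0.018,0,0],1],[[0,0,0],[0.009,0,0],1]]';  python3 -m handwheel '[[[0,0,0],[0,0,0],1],[[0,0,0],[0,0,0],1]]'
```

```text
clock: 9.95
eef_pos: [471.1, -260.8, 84.0]
tool_rot: [-3.139, -0.002, 1.574]
force: [-0.3, 0.2, 0.3]
width: 59.8
gripper_force: 0.0
clock: 10.37
eef_pos: [472.8, -263.3, 86.6]
tool_rot: [3.138, 0.002, 1.571]
force: [0.1, -0.6, 8.0]
width: 32.0
gripper_force: 58.9
[ 472.81864623 -263.31884924   86.63640989]
clock: 10.83
eef_pos: [473.1, -213.9, 177.8]
tool_rot: [3.134, 0.006, 1.562]
force: [0.9, 0.7, -1.1]
width: 32.2
gripper_force: 59.5
clock: 11.25
eef_pos: [471.6, -27.3, 175.7]
tool_rot: [3.139, 0.0, 1.57]
force: [0.4, 0.3, 0.4]
width: 32.2
gripper_force: 59.5
clock: 11.67
eef_pos: [471.5, 153.1, 175.7]
tool_rot: [3.14, -0.0, 1.571]
force: [-0.0, -0.1, -0.6]
width: 32.1
gripper_force: 59.5
clock: 12.08
eef_pos: [470.9, 290.7, 175.7]
tool_rot: [3.14, -0.004, 1.576]
force: [0.3, 0.2, -0.2]
width: 32.5
gripper_force: 59.5
clock: 12.25
eef_pos: [471.5, 284.8, 174.8]
tool_rot: [3.141, 0.001, 1.57]
force: [0.2, -0.3, -0.5]
width: 32.1
gripper_force: 59.5
```

```bash
python3 -m handwheel '[[[0,0,0],[0.012,0,0.03],1],[[0,0,0],[0,0,0.03],1],[[0,0,0],[0,0,0.02],1],[[0,0,0],[0,0,0.009],1],[[0,0,0],[0,0,0],1]]'|grep -E "eef|force"; for i in 1 2; do python3 -m handwheel '[[[0,0,0],[0,0,0.001],1],[[0,0,0],[0,0,0],1],[[0,0,0],[0,0,0],1]]' | grep -E "eef|force"; done
```

```text
eef_pos: [471.5, 295.5, 84.5]
force: [0.0, -0.3, -0.5]
gripper_force: 62.7
eef_pos: [472.1, 297.7, 85.3]
force: [1.0, 0.1, -0.3]
gripper_force: 62.7
eef_pos: [471.5, 298.2, 83.8]
force: [0.0, 1.0, 0.2]
gripper_force: 62.7
```

```bash
for i in 1 2; do python3 -m handwheel '[[[0,0,0],[0,0,0.001],1],[[0,0,0],[0,0,0],1],[[0,0,0],[0,0,0],1]]' | grep -E "eef|force"; done
```

```text
eef_pos: [471.6, 298.7, 83.0]
force: [-0.8, -0.2, 5.6]
gripper_force: 63.1
eef_pos: [471.8, 299.1, 82.9]
force: [-1.7, -0.5, 11.9]
gripper_force: 64.0
```

```bash
python3 -m handwheel '[[[0,0,0],[0,0,-0.001],0.7],[[0,0,0],[0,0,0],0.3],[[0,0,0],[0,0,0],0.3],[[0,0,0],[0,0,0],0.3],[[0,0,0],[0,0,-0.01],0.3]]'; python3 -m handwheel '[[[0,0,0],[0,0,-0.03],0.3],[[0,0,0],[0,0,-0.03],0.3],[[0,0,0],[0,0,-0.03],0.3],[[0,0,0],[-0.02,0,0],0.3],[[0,0,0],[-0.04,0,0],0.3]]' >/dev/null
for i in 1 2; do python3 -m handwheel '[[[0,0,0],[-0.04,0,0],0.3],[[0,0,0],[-0.04,0,0],0.3],[[0,0,0],[-0.04,0,0],0.3],[[0,0,0],[-0.04,0,0],0.3],[[0,0,0],[-0.04,0,0],0.3]]' >/dev/null; done;  python3 -m handwheel '[[[0,0,0],[-0.038,0.015,0],0.3],[[0,0,0],[-0.038,0.015,0],0.3],[[0,0,0],[-0.038,0.015,0],0.3],[[0,0,0],[-0.03,0,0],0.3],[[0,0,0],[-0.015,0,0],0.3]]'; python3 -m handwheel '[[[0,0,0],[0,0,0],0.3],[[0,0,0],[0,0,0],0.3],[[0,0,0],[0,0,0],0.3]]'
python3 - <<'E'
from h import *
np.set_printoptions(precision=1,suppress=True)
w,s=wrist("w8");p=w["pixels"];print(s["eef_pos"])
print("exp cap px",proj(w,(517.5,-321,114)),"ring",proj(w,(519,-321.5,6)),"blue",proj(w,(527.5,-216,6)),"orange",proj(w,(471,-263,6)))
E
```

```text
clock: 14.08
eef_pos: [470.1, 297.2, 91.0]
tool_rot: [-3.138, 0.002, 1.571]
force: [0.2, -0.2, 0.2]
width: 59.8
gripper_force: 0.0
clock: 15.75
eef_pos: [515.8, -326.1, 182.7]
tool_rot: [3.141, 0.003, 1.566]
force: [-0.9, -0.5, -0.3]
width: 60.1
gripper_force: 0.0
clock: 16.0
eef_pos: [516.4, -318.2, 182.7]
tool_rot: [-3.141, -0.002, 1.573]
force: [0.0, -0.4, 0.3]
width: 59.8
gripper_force: 0.0
[ 516.4 -318.2  182.7]
exp cap px [315.1 264.1] ring [315.7 224.4] blue [327.3  92.4] orange [257.1 154.1]
```

View pics/w8.png

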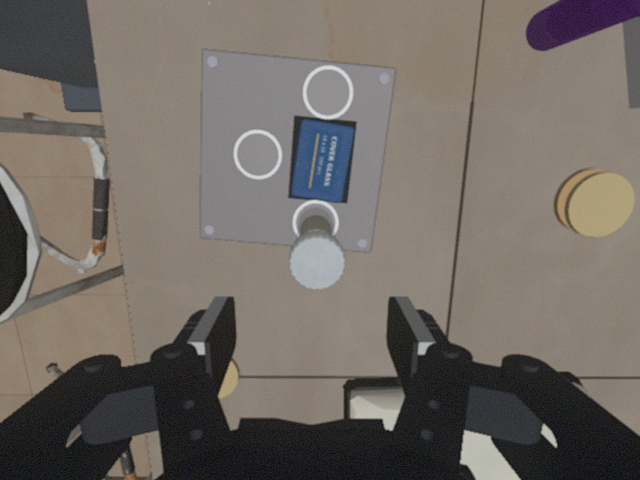

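White cap at (317,262), within 2 mm of the estimate. The blue and orange rings are empty at (328,92) and (258,154), matching the stored spots.

```bash
python3 -m handwheel '[[[0,0,0],[-0.001,0.002,0.038],0.3],[[0,0,0],[0,0,0.035],0.3],[[0,0,0],[0,0,0.025],0.3],[[0,0,0],[0,0,0],0.3],[[0,0,0],[0,0,0],0.3]]'; python3 -m handwheel '[[[0,0,0],[0,0,0],1],[[0,0,0],[0,0,0],1],[[0,0,0],[0,0,0],1],[[0,0,0],[0,0,0],1],[[0,0,0],[0,0,0],1]]'; python3 - <<'E'
from h import *
w,s=wrist("w9");print(s["eef_pos"])
E
python3 -m handwheel '[[[0,0,0],[0,0,-0.02],1],[[0,0,0],[0,0,-0.035],1],[[0,0,0],[0,0,-0.035],1],[[0,0,0],[0.018,-0.01,0],1],[[0,0,0],[0.036,-0.012,0],1]]'; python3 -m handwheel '[[[0,0,0],[0.036,-0.012,0],1],[[0,0,0],[0.036,-0.013,0],1],[[0,0,0],[0.036,0,0],1],[[0,0,0],[0.036,0,0],1],[[0,0,0],[0.036,0,0],1]]'; python3 -m handwheel '[[[0,0,0],[0.036,0,0],1],[[0,0,0],[0.036,0,0],1],[[0,0,0],[0.036,0,0],1],[[0,0,0],[0.036,0,0],1],[[0,0,0],[0.036,0,0],1]]'; python3 -m handwheel '[[[0,0,0],[0.036,0,0],1],[[0,0,0],[0.036,0,0],1],[[0,0,0],[0.036,0,0],1],[[0,0,0],[0.026,0,0],1],[[0,0,0],[0.012,0,0],1]]';  python3 -m handwheel '[[[0,0,0],[0,0,0],1],[[0,0,0],[0,0,0],1]]'
```

```text
clock: 16.47
eef_pos: [518.1, -319.5, 84.1]
tool_rot: [-3.139, -0.002, 1.573]
force: [0.9, -0.4, 0.2]
width: 60.3
gripper_force: 0.0
clock: 16.88
eef_pos: [520.1, -322.3, 87.0]
tool_rot: [3.138, 0.002, 1.571]
force: [-0.2, -0.3, 7.0]
width: 32.1
gripper_force: 59.1
[ 520.1102738  -322.26631042   87.04420197]
clock: 17.35
eef_pos: [498.4, -273.1, 177.9]
tool_rot: [3.134, 0.007, 1.564]
force: [0.6, 0.4, -0.4]
width: 32.6
gripper_force: 59.5
clock: 17.77
eef_pos: [471.4, -86.5, 175.7]
tool_rot: [3.139, 0.001, 1.57]
force: [1.1, 0.6, -0.2]
width: 32.4
gripper_force: 59.5
clock: 18.18
eef_pos: [471.6, 94.0, 175.6]
tool_rot: [3.139, -0.0, 1.571]
force: [0.3, -0.5, -0.1]
width: 32.0
gripper_force: 59.5
clock: 18.6
eef_pos: [471.1, 243.6, 175.8]
tool_rot: [3.139, -0.004, 1.576]
force: [-0.3, 0.8, 0.5]
width: 31.9
gripper_force: 59.5
clock: 18.77
eef_pos: [471.4, 237.5, 174.9]
tool_rot: [3.141, 0.001, 1.571]
force: [0.1, -0.7, -0.5]
width: 32.0
gripper_force: 59.5
```

```bash
python3 -m handwheel '[[[0,0,0],[0.004,0,0.03],1],[[0,0,0],[0,0,0.03],1],[[0,0,0],[0,0,0.02],1],[[0,0,0],[0,0,0.01],1],[[0,0,0],[0,0,0],1]]'|grep -E "eef|force"; for i in 1 2; do python3 -m handwheel '[[[0,0,0],[0,0,0.001],1],[[0,0,0],[0,0,0],1],[[0,0,0],[0,0,0],1]]' | grep -E "eef|force"; done
```

```text
eef_pos: [471.7, 239.7, 84.1]
force: [0.7, 0.4, 0.7]
gripper_force: 61.9
eef_pos: [471.9, 241.1, 84.0]
force: [-0.0, 0.3, -0.8]
gripper_force: 61.9
eef_pos: [471.8, 242.3, 83.2]
force: [-1.8, -0.2, 6.2]
gripper_force: 62.3
```

```bash
python3 -m handwheel '[[[0,0,0],[0,0,0],0.7],[[0,0,0],[0,0,0],0.3],[[0,0,0],[0,0,0],0.3],[[0,0,0],[0,0,0],0.3],[[0,0,0],[0,0,-0.01],0.3]]' >/dev/null; python3 -m handwheel '[[[0,0,0],[0,0,-0.03],0.3],[[0,0,0],[0,0,-0.03],0.3],[[0,0,0],[0,0,-0.03],0.3],[[0,0,0],[-0.02,0,0],0],[[0,0,0],[-0.04,0,0],0]]' >/dev/null
python3 -m handwheel '[[[0,0,0],[-0.04,0,0],0],[[0,0,0],[-0.04,0,0],0],[[0,0,0],[-0.04,0,0],0],[[0,0,0],[-0.04,0,0],0],[[0,0,0],[-0.04,0,0],0]]' >/dev/null;  python3 -m handwheel '[[[0,0,0],[-0.038,0.015,0],0],[[0,0,0],[-0.038,0.015,0],0],[[0,0,0],[-0.038,0.015,0],0],[[0,0,0],[-0.038,0.005,0],0],[[0,0,0],[-0.038,0,0],0]]'; python3 -m handwheel '[[[0,0,0],[-0.032,0,0],0],[[0,0,0],[-0.015,0,0],0],[[0,0,0],[0,0,0],0],[[0,0,0],[0,0,0],0],[[0,0,0],[0,0,0],0]]'
cat >> h.py <<'E'
def rings(w,exp,T=None):
    "fit each white printed ring near its expected spot, give world centre"
    g=cv2.cvtColor(w["pixels"],cv2.COLOR_RGB2HSV)
    for n,e in exp.items():
        u,v=proj(w,(*e,6));k=np.zeros(g.shape[:2],np.uint8);cv2.circle(k,(int(u),int(v)),34,255,-1)
        m=cv2.inRange(g,np.array((0,0,175)),np.array((180,45,255)))&k
        P=np.array([onz(w,x,y,6)[:2] for y,x in zip(*np.nonzero(m))])
        c=np.array(e,float)
        for _ in range(6):
            q=P[abs(np.hypot(*(P-c).T)-18.5)<4]
            A=np.c_[2*q,np.ones(len(q))];x=np.linalg.lstsq(A,(q**2).sum(1),rcond=None)[0];c=x[:2]
        print(n,"ring",c.round(1),"r",round(float(np.sqrt(x[2]+c@c)),1),len(q))
EXP=dict(orange=(471,-263),blue=(527.5,-216),white=(518.5,-320))
E
python3 - <<'E'
from h import *
np.set_printoptions(precision=1,suppress=True)
w,s=wrist("w10");p=w["pixels"];print(s["eef_pos"],s["tool_rot"])
rings(w,EXP)
u,v=proj(w,(523,-267,24)).astype(int)
m=mask(p,(100,110,40),(125,255,255),(u-60,v-70,u+60,v+70));m=cv2.morphologyEx(m,cv2.MORPH_CLOSE,np.ones((15,15)));print("tin px",cv2.minAreaRect(big(m)),"world",rect(w,big(m),24))
d=ctrl.get_image("top");p=d["pixels"]
m=mask(p,(100,110,40),(125,255,255),(400,225,470,290));m=cv2.morphologyEx(m,cv2.MORPH_CLOSE,np.ones((7,7)));print("top tin",rect(d,big(m),24))
E
```

```text
clock: 21.35
eef_pos: [522.7, -209.7, 183.2]
tool_rot: [3.139, 0.0, 1.571]
force: [0.6, 0.2, 0.4]
width: 85.4
gripper_force: 0.0
clock: 21.77
eef_pos: [521.7, -252.4, 182.7]
tool_rot: [3.141, -0.002, 1.573]
force: [0.1, 0.3, 0.3]
width: 85.0
gripper_force: 0.0
[ 521.7 -252.4  182.7] [ 3.1 -0.   1.6]
orange ring [ 471.2 -263.4] r 18.3 426
blue ring [ 527.7 -216. ] r 18.2 486
white ring [ 518.4 -319.9] r 18.3 300
tin px ((314.8309631347656, 241.53948974609375), (50.72045135498047, 69.84807586669922), 8.652542114257812) world ((523.29150390625, -266.71533203125), (59.125118255615234, 41.25202941894531), 80.87407684326172)
top tin ((523.1300048828125, -261.2974548339844), (48.09736251831055, 41.18025588989258), 82.05343627929688)
```

View pics/w10.png

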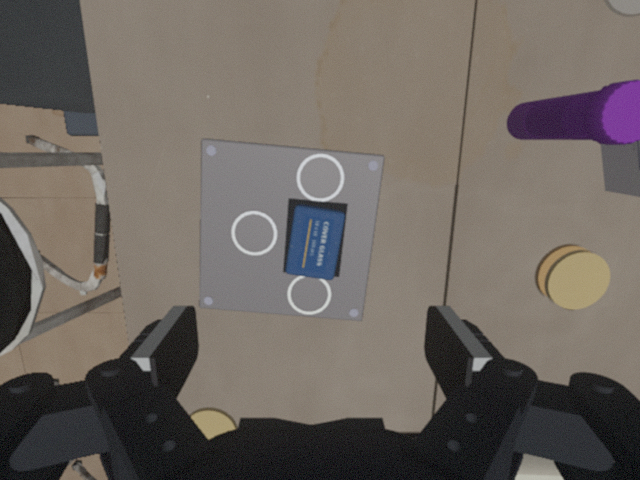

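The wrist view shows the tin at (315,241) with all three rings empty. The rings fit at r = 18.3 mm, as they should. The tin fits 59 x 41 mm at (523.3,-266.7) with yaw -9.1°.

```bash
python3 -m handwheel '[[[0,0,0],[-0.014,0.0015,0],0],[[0,0,4.6],[0,0,0.03],0],[[0,0,4.5],[0,0,0.03],0],[[0,0,0],[0,0,0.035],0],[[0,0,0],[0,0,0.035],0]]'; python3 -m handwheel '[[[0,0,0],[0,0,0.025],0],[[0,0,0],[0,0,0.012],0],[[0,0,0],[0,0,0.007],0],[[0,0,0],[0,0,0],0],[[0,0,0],[0,0,0],0]]'
python3 -m handwheel '[[[0,0,0],[0,0,0],0.5],[[0,0,0],[0,0,0],1],[[0,0,0],[0,0,0],1],[[0,0,0],[0,0,0],1],[[0,0,0],[0,0,0],1]]'
```

```text
clock: 22.28
eef_pos: [523.8, -269.4, 51.9]
tool_rot: [3.139, 0.001, 1.413]
force: [0.2, -0.0, -0.9]
width: 85.6
gripper_force: 0.0
clock: 22.7
eef_pos: [523.9, -269.1, 9.5]
tool_rot: [3.14, 0.0, 1.412]
force: [0.0, -0.3, 0.3]
width: 85.1
gripper_force: 0.0
clock: 23.12
eef_pos: [523.7, -269.2, 9.8]
tool_rot: [3.14, 0.001, 1.412]
force: [-0.7, 0.9, 5.9]
width: 40.0
gripper_force: 61.8
```

```bash
python3 -m handwheel '[[[0,0,0],[0,0,-0.02],1],[[0,0,0],[0,0,-0.035],1],[[0,0,0],[0,0,-0.035],1],[[0,0,-4.6],[0,0,0],1],[[0,0,-4.5],[0,0,0],1]]'; python3 -m handwheel '[[[0,0,0],[0.03,-0.02,0],1],[[0,0,0],[0.036,-0.018,0],1],[[0,0,0],[0.036,-0.018,0],1],[[0,0,0],[0.036,-0.018,0],1],[[0,0,0],[0.036,-0.018,0],1]]'; python3 -m handwheel '[[[0,0,0],[0.036,-0.002,0],1],[[0,0,0],[0.036,0,0],1],[[0,0,0],[0.036,0,0],1],[[0,0,0],[0.03,0,0],1],[[0,0,0],[0.007,0,0],1]]';  python3 -m handwheel '[[[0,0,-6.5],[0,0,0],1],[[0,0,0],[0,0,0],1],[[0,0,0],[0,0,0],1],[[0,0,0],[0,0,0],1]]'
cat >> h.py <<'E'
def matw(w,T=None,roi=None):
    m=mask(w["pixels"],(50,90,40),(90,255,255),roi);m=cv2.morphologyEx(m,cv2.MORPH_CLOSE,np.ones((5,5)));return rect(w,big(m),3),m
E
python3 - <<'E'
from h import *
np.set_printoptions(precision=3,suppress=True)
w,s=wrist("w11");print(s["eef_pos"],s["tool_rot"]);print(matw(w)[0]);print([proj(w,(429.7,49.5,3)).round()])
E
```

```text
clock: 23.53
eef_pos: [524.6, -269.6, 101.5]
tool_rot: [3.137, 0.003, 1.574]
force: [-0.4, 0.1, -0.8]
width: 39.9
gripper_force: 61.1
clock: 23.95
eef_pos: [429.9, -93.6, 99.0]
tool_rot: [3.141, -0.0, 1.57]
force: [0.9, 1.2, 0.1]
width: 40.1
gripper_force: 61.0
clock: 24.37
eef_pos: [429.4, 56.2, 99.1]
tool_rot: [3.139, -0.003, 1.579]
force: [-1.0, 0.4, -0.7]
width: 40.3
gripper_force: 61.1
clock: 24.7
eef_pos: [428.9, 49.3, 98.6]
tool_rot: [3.141, 0.0, 1.68]
force: [-0.5, -0.2, 0.1]
width: 40.2
gripper_force: 61.1
[428.93   49.282  98.626] [3.141 0.    1.68 ]
((427.42840576171875, 69.54702758789062), (69.45590209960938, 45.144989013671875), 6.227057456970215)
[array([314., 246.])]
```

View pics/w11.png

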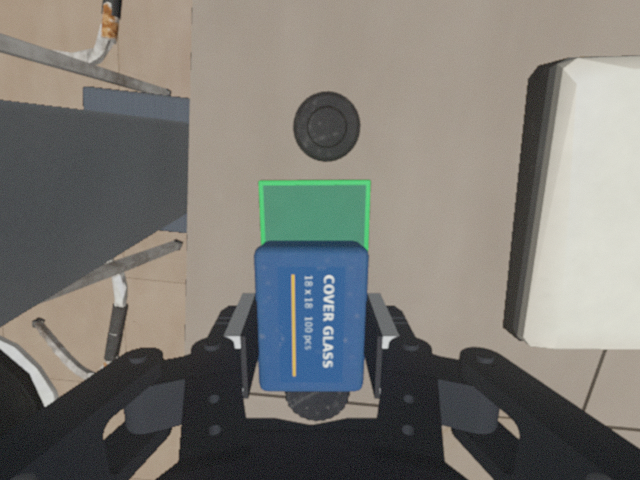

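The tin is held square between the pads, top face spanning about (256–367, 242–388), with the mat's outer edge clear of it at row 182.

```bash
python3 - <<'E'
from h import *
np.set_printoptions(precision=2,suppress=True)
w,s=wrist();print(s["eef_pos"],s["tool_rot"])
p=w["pixels"];m=mask(p,(100,110,30),(125,255,255),(240,225,385,395));m=cv2.morphologyEx(m,cv2.MORPH_CLOSE,np.ones((25,25)))
c=big(m);print(cv2.boundingRect(c),rect(w,c,113))
for q in((256,254),(367,254),(362,390),(261,390)):print(q,onz(w,*q,113))
cv2.imwrite("pics/w11c.png",cv2.resize(p[225:405,230:400],None,fx=3.3,fy=3.3)[:,:,::-1])
E
```

```text
[428.9   49.26  98.58] [-3.14  0.    1.68]
(255, 241, 130, 153) ((431.40380859375, 52.411834716796875), (48.88679504394531, 61.707637786865234), 6.253396987915039)
(256, 254) [405.32  75.83 113.  ]
(367, 254) [444.09  80.08 113.  ]
(362, 390) [450.39  24.83 113.  ]
(261, 390) [411.15  20.5  113.  ]
```

View pics/w11c.png

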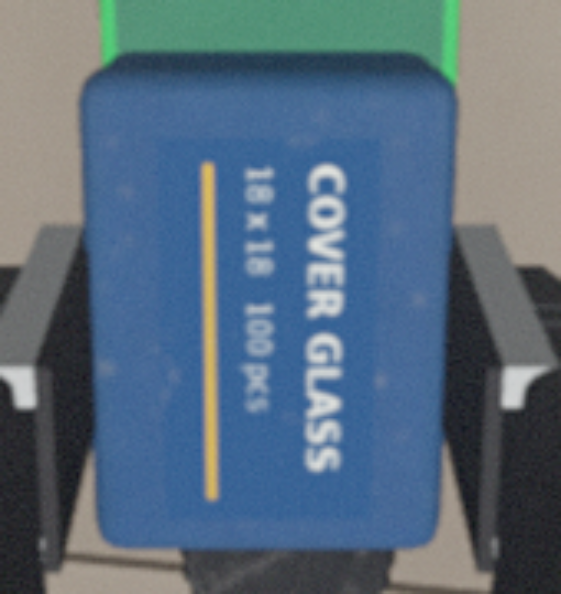

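```bash
python3 -m handwheel '[[[0,0,0],[-0.0025,0.001,0.03],1],[[0,0,0],[0,0,0.03],1],[[0,0,0],[0,0,0.02],1],[[0,0,0],[0,0,0.01],1],[[0,0,0],[0,0,0],1]]'|grep -E "eef|force"; for i in 1 2; do python3 -m handwheel '[[[0,0,0],[0,0,0.001],1],[[0,0,0],[0,0,0],1],[[0,0,0],[0,0,0],1]]' | grep -E "eef|rot|force"; done
```

```text
eef_pos: [429.4, 44.8, 21.9]
force: [0.4, -0.4, -1.2]
gripper_force: 61.0
eef_pos: [430.8, 45.5, 23.2]
tool_rot: [-3.142, 0.006, 1.683]
force: [-0.3, 0.6, -0.7]
gripper_force: 61.0
eef_pos: [430.6, 45.7, 21.9]
tool_rot: [-3.141, 0.006, 1.684]
force: [0.4, -0.8, -0.3]
gripper_force: 61.0
```

```bash
python3 - <<'E'
from h import *
s=ctrl.read_state();print(s["qpos"].round(3),s["eef_pos"],s["tool_rot"],s["force"])
E
```

```text
[-2.000e-03  7.470e-01 -2.540e-01  2.252e+00  8.460e-01  2.380e-01
 -9.090e-01] [430.55105004  45.68402347  21.91305086] [-3.14114814  0.00631555  1.68425806] [ 0.37152236 -0.84366948 -0.29447644]
```

Joint 6 is close to its lower limit (0.238 vs 0.23), so the fast rows were probably truncated. I'll continue with small steps.

```bash
for i in 1 2; do python3 -m handwheel '[[[0,0,0],[0,0,0.002],1],[[0,0,0],[0,0,0.002],1],[[0,0,0],[0,0,0],1],[[0,0,0],[0,0,0],1]]' | grep -E "eef|rot|force"; python3 -c "
from h import *
print(ctrl.read_state()['qpos'].round(3))"; done
```

```text
eef_pos: [430.3, 45.7, 17.7]
tool_rot: [-3.14, 0.006, 1.684]
force: [-0.1, -0.2, 0.3]
gripper_force: 61.0
[ 0.004  0.758 -0.263  2.253  0.897  0.238 -0.959]
eef_pos: [430.2, 45.6, 13.4]
tool_rot: [-3.14, 0.006, 1.684]
force: [0.3, 0.3, -0.6]
gripper_force: 61.0
[ 0.01   0.768 -0.27   2.253  0.948  0.238 -1.008]
```

```bash
python3 -m handwheel '[[[0,0,0],[0.001,0,0.002],1],[[0,0,0],[0,0,0.002],1],[[0,0,0],[0,0,0.001],1],[[0,0,0],[0,0,0],1],[[0,0,0],[0,0,0],1]]' | grep -E "eef|rot|force"; python3 -m handwheel '[[[0,0,0],[0,0,0.001],1],[[0,0,0],[0,0,0],1],[[0,0,0],[0,0,0],1]]' | grep -E "eef|rot|force";
```

```text
eef_pos: [430.1, 46.5, 8.5]
tool_rot: [-3.14, 0.006, 1.684]
force: [-0.1, -0.8, -1.9]
gripper_force: 61.0
eef_pos: [430.2, 46.5, 7.6]
tool_rot: [-3.14, 0.006, 1.684]
force: [0.5, -0.3, -0.1]
gripper_force: 61.0
```

```bash
for i in 1 2; do python3 -m handwheel '[[[0,0,0],[0,0,0.001],1],[[0,0,0],[0,0,0],1],[[0,0,0],[0,0,0],1]]' | grep -E "eef|force";done; python3 - <<'E'
from h import *
np.set_printoptions(precision=2,suppress=True)
w,s=wrist("w12");print(s["eef_pos"],s["tool_rot"]);
p=w["pixels"];m=mask(p,(50,90,40),(90,255,255));ys,xs=np.nonzero(m);print(xs.min(),xs.max(),ys.min(),ys.max());c=big(m)
r=rect(w,c,3);print(r)
E
```

```text
eef_pos: [430.3, 46.5, 6.8]
force: [-1.0, -1.0, 4.2]
gripper_force: 61.5
eef_pos: [430.3, 46.4, 6.7]
force: [-2.3, -0.8, 19.1]
gripper_force: 63.2
[430.31  46.44   6.72] [3.14 0.01 1.68]
224 597 198 479
((427.53082275390625, 69.36468505859375), (69.43451690673828, 45.73837661743164), 6.459901332855225)
```

View pics/w12.png

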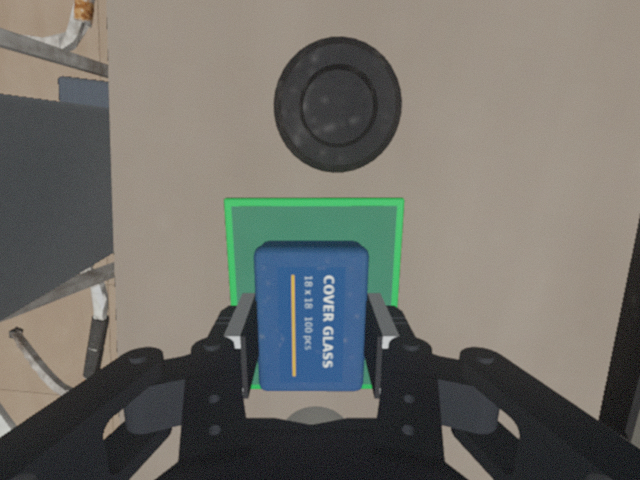

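The tin is down on the mat with an even green border, the far edge at row 198 and the near edge at about row 388. The eyepiece and jar are clear. Releasing.

```bash
python3 -m handwheel '[[[0,0,0],[0,0,-0.001],1],[[0,0,0],[0,0,0],0.8],[[0,0,0],[0,0,0],0.6],[[0,0,0],[0,0,0],0.4],[[0,0,0],[0,0,0],0.3]]' | grep -E "eef|force"; python3 -m handwheel '[[[0,0,0],[0,0,-0.003],0.3],[[0,0,0],[0,0,-0.003],0.3],[[0,0,0],[0,0,-0.004],0.3],[[0,0,0],[0,0,-0.006],0.3],[[0,0,0],[0,0,-0.01],0.3]]'| grep -E "eef|force";  for i in 1 2 3; do python3 -m handwheel '[[[0,0,0],[0,0,-0.01],0.3],[[0,0,0],[0,0,-0.01],0.3],[[0,0,0],[0,0,-0.01],0.3],[[0,0,0],[0,0,-0.01],0.3],[[0,0,0],[0,0,-0.01],0.3]]'; done;python3 -m handwheel '[[[0,0,0],[0,0,0],0.3],[[0,0,0],[0,0,0],0.3]]' >/dev/null
python3 - <<'E'
from h import *
np.set_printoptions(precision=2,suppress=True)
w,s=wrist("w13");print(s["eef_pos"],s["tool_rot"],s["qpos"]);p=w["pixels"]
g=mask(p,(50,90,40),(90,255,255));u,v=proj(w,(429.7,49.5,10)).astype(int);print(u,v)
b=mask(p,(100,110,30),(125,255,255),(u-80,v-100,u+80,v+100));b=cv2.morphologyEx(b,cv2.MORPH_CLOSE,np.ones((15,15)))
print("tin@21",rect(w,big(b),21));print("mat",rect(w,big(g),3))
d=ctrl.get_image("top");p=d["pixels"]
b=mask(p,(100,110,30),(125,255,255),(285,265,340,310));b=cv2.morphologyEx(b,cv2.MORPH_CLOSE,np.ones((7,7)));print("top",rect(d,big(b),21))
E
```

```text
eef_pos: [430.2, 46.5, 6.4]
force: [-0.2, -0.2, 0.7]
gripper_force: 0.0
eef_pos: [429.8, 46.6, 32.8]
force: [0.0, -1.6, -0.1]
gripper_force: 0.0
clock: 28.85
eef_pos: [430.1, 46.9, 83.6]
tool_rot: [-3.14, 0.006, 1.684]
force: [0.6, 0.5, 0.2]
width: 59.8
gripper_force: 0.0
clock: 29.27
eef_pos: [429.9, 47.2, 133.6]
tool_rot: [-3.14, 0.006, 1.684]
force: [-0.5, -0.6, 0.5]
width: 59.9
gripper_force: 0.0
clock: 29.68
eef_pos: [430.1, 47.6, 183.6]
tool_rot: [-3.14, 0.006, 1.684]
force: [-0.1, -0.5, 0.2]
width: 59.9
gripper_force: 0.0
[430.63  47.53 183.05] [3.14 0.01 1.68] [ 0.38  0.5  -0.78  2.13  0.55  0.72 -0.66]
311 217
tin@21 ((428.71600341796875, 48.643856048583984), (40.25767135620117, 57.433746337890625), 6.440867900848389)
mat ((429.5897521972656, 49.69804000854492), (69.34809875488281, 85.6423110961914), 6.587247371673584)Traceback (most recent call last):
  File "<stdin>", line 8, in <module>
  File "h.py", line 17, in big
    c=cv2.findContours(m,cv2.RETR_EXTERNAL,cv2.CHAIN_APPROX_NONE)[0];return max(c,key=cv2.contourArea)
                                                                            ~~~^^^^^^^^^^^^^^^^^^^^^^^
ValueError: max() iterable argument is empty
```

The tin reads about 1 mm from the mat centre, with 0.15° of yaw error. Next, fetch the white tube.

```bash
python3 -m handwheel '[[[0,0,6.5],[0,0,0],0.3],[[0,0,0],[0.03,0.02,0],0.3],[[0,0,0],[0.036,0.021,0],0.3],[[0,0,0],[0.036,0,0],0.3],[[0,0,0],[0.036,0,0],0.3]]'; python3 -m handwheel '[[[0,0,0],[0.036,0,0],0.3],[[0,0,0],[0.021,0,0],0.3],[[0,0,0],[0,0,0],0.3],[[0,0,0],[0,0,0],0.3],[[0,0,0],[0,0,0],0.3]]'
python3 - <<'E'
from h import *
np.set_printoptions(precision=2,suppress=True)
w,s=wrist("w14");print(s["eef_pos"],s["tool_rot"],s["qpos"])
for n,q in(("white",(471.8,242.5,112)),("orange",(471.5,298,112)),("blue",(471,353,112))):print(n,proj(w,q))
E
```

```text
clock: 30.37
eef_pos: [471.9, 187.0, 180.8]
tool_rot: [-3.14, 0.006, 1.569]
force: [0.1, 0.2, 0.1]
width: 59.7
gripper_force: 0.0
clock: 30.78
eef_pos: [470.9, 241.4, 180.4]
tool_rot: [-3.14, 0.008, 1.571]
force: [0.8, -0.4, 0.3]
width: 60.0
gripper_force: 0.0
[470.86 241.37 180.44] [-3.14  0.01  1.57] [-0.07  0.61 -0.7   1.89  0.53  0.84 -1.05]
white [315.08 256.62]
orange [314.71 158.56]
blue [313.88  45.64]
```

View pics/w14.png

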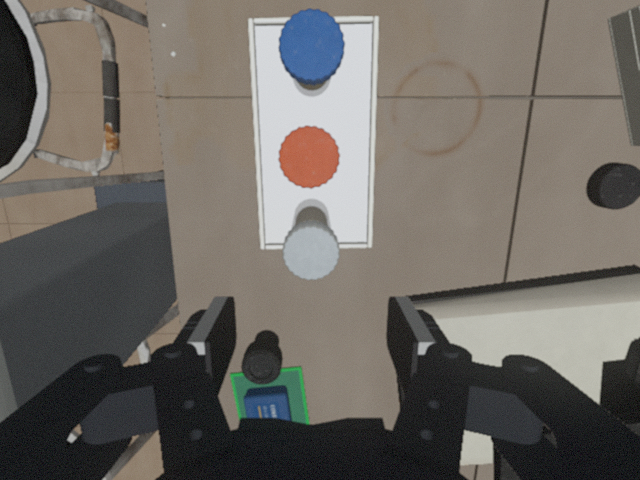

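The three tubes stand upright in the tray, with caps at blue (312,45), orange (309,157) and white (311,250). The tin is on the mat. I've now used up the allowed picture views, so from here I'll measure by code only.

```bash
python3 -m handwheel '[[[0,0.4,0],[0,0,0],0.3],[[0,0,0],[0,0,0],0.3],[[0,0,0],[0,0,0],0.3]]' | grep -E "eef|rot"
cat >> h.py <<'E'
def cap(w,xy,ztop,colour,half=34):
    "outline of a cap seen from above: circle fitted to the far (upper) and side arcs of its mask, on the plane of its top"
    u,v=proj(w,(*xy,ztop)).astype(int);R=max(int(0.03*half*1),half)
    lo,hi=dict(orange=((2,150,60),(15,255,255)),blue=((100,120,40),(125,255,255)),white=((60,3,120),(130,60,235)))[colour]
    m=mask(w["pixels"],lo,hi,(max(u-R-8,0),max(v-R-8,0),u+R+8,v+R+8));m=cv2.morphologyEx(m,cv2.MORPH_OPEN,np.ones((5,5)));m=cv2.morphologyEx(m,cv2.MORPH_CLOSE,np.ones((7,7)))
    c=big(m);P=np.array([onz(w,a,b,ztop)[:2] for a,b in c[:,0]],np.float32)
    (cx,cy),r=cv2.minEnclosingCircle(P);print(colour,"cap",round(cx,1),round(cy,1),"r",round(r,1),"exp px",u,v,cv2.boundingRect(c));return cx,cy,r
E
python3 - <<'E'
from h import *
w,s=wrist();print(s["eef_pos"],s["tool_rot"])
for n,q in(("white",(471.8,242.5)),("orange",(471.5,298)),("blue",(471,353))):cap(w,q,112,n)
g=cv2.cvtColor(w["pixels"],cv2.COLOR_RGB2HSV);print("whitecap",g[250,311],"tray",g[200,280],"bench",g[275,260],g[262,311])
E
```

```text
eef_pos: [471.6, 241.3, 181.3]
tool_rot: [-3.141, -0.0, 1.569]
[471.59558592 241.33392432 181.2715447 ] [-3.14110758e+00 -2.02000384e-04  1.56878141e+00]
white cap 471.2 254.9 r 26.5 exp px 313 257 (271, 215, 84, 65)Traceback (most recent call last):
  File "<stdin>", line 3, in <module>
  File "h.py", line 48, in cap
    c=big(m);P=np.array([onz(w,a,b,ztop)[:2] for a,b in c[:,0]],np.float32)
  File "h.py", line 17, in big
    c=cv2.findContours(m,cv2.RETR_EXTERNAL,cv2.CHAIN_APPROX_NONE)[0];return max(c,key=cv2.contourArea)
                                                                            ~~~^^^^^^^^^^^^^^^^^^^^^^^
ValueError: max() iterable argument is empty
```

```bash
python3 - <<'E'
from h import *
w,s=wrist();p=w["pixels"]
g=cv2.cvtColor(p,cv2.COLOR_RGB2HSV)
for v in (140,157,170):print("o",g[v,309])
print("white col",[tuple(g[v,311].tolist()) for v in range(200,290,6)])
print("white row",[(u,*g[252,u].tolist()) for u in range(276,350,5)])
print("near edge y",onz(w,311,280,112)[1]+17)
gr=cv2.medianBlur(cv2.cvtColor(p,cv2.COLOR_RGB2GRAY),5)[0:290,240:390]
c=cv2.HoughCircles(gr,cv2.HOUGH_GRADIENT,1.2,60,param1=80,param2=22,minRadius=24,maxRadius=34)
for x,y,r in c[0]:print(x+240,y,r,onz(w,x+240,y,112).round(1))
E
```

```text
o [  7 144 186]
o [  7 146 184]
o [  6 141 186]
white col [(102, 6, 204), (90, 3, 175), (16, 26, 107), (19, 26, 107), (90, 2, 123), (101, 15, 183), (100, 17, 185), (104, 18, 187), (104, 15, 185), (98, 15, 185), (100, 17, 185), (102, 18, 184), (99, 18, 184), (100, 17, 181), (16, 31, 139)]
white row [(276, 17, 26, 139), (281, 35, 11, 136), (286, 100, 13, 179), (291, 101, 15, 181), (296, 99, 14, 184), (301, 99, 14, 181), (306, 101, 15, 187), (311, 97, 18, 183), (316, 95, 17, 184), (321, 101, 15, 185), (326, 103, 16, 186), (331, 97, 13, 182), (336, 104, 16, 172), (341, 16, 31, 140), (346, 16, 34, 143)]
near edge y 245.5820796767525
309.0 253.8 26.16 [469.1 244.8 112. ]
305.4 157.8 31.92 [467.4 299.2 112. ]
309.0 52.2 31.92 [469.5 351.3 112. ]
```

```bash
sed -i 's/((2,150,60),(15,255,255))/((2,110,60),(15,255,255))/; s/((60,3,120),(130,60,235))/((85,9,150),(115,45,230))/' h.py
python3 - <<'E'
from h import *
w,s=wrist();print(s["eef_pos"])
for n,q in(("white",(471.8,244)),("orange",(471.5,298)),("blue",(471,353))):cap(w,q,112,n)
E
python3 -m handwheel '[[[0,0,0],[0.003,-0.001,0.037],0.3],[[0,0,0],[0,0,0.035],0.3],[[0,0,0],[0,0,0.015],0.3],[[0,0,0],[0,0,0],0.3],[[0,0,0],[0,0,0],0.3]]'
```

```text
[471.50964247 241.95305178 181.38073449]
white cap 469.3 244.6 r 15.9 exp px 313 255 (283, 229, 54, 51)
orange cap 468.3 298.6 r 16.0 exp px 313 160 (279, 130, 57, 59)
blue cap 469.8 352.9 r 16.3 exp px 312 49 (279, 14, 62, 70)
clock: 31.65
eef_pos: [469.9, 245.7, 94.0]
tool_rot: [-3.14, -0.0, 1.571]
force: [0.1, 0.8, 0.2]
width: 59.7
gripper_force: 0.0
```

```bash
python3 -m handwheel '[[[0,0,0],[-0.0005,0,0.0115],0.3],[[0,0,0],[0,0,0],0.3],[[0,0,0],[0,0,0],1],[[0,0,0],[0,0,0],1],[[0,0,0],[0,0,0],1]]'; python3 -m handwheel '[[[0,0,0],[0,0,0],1],[[0,0,0],[0,0,0],1],[[0,0,0],[0,0,-0.02],1],[[0,0,0],[0,0,-0.035],1],[[0,0,0],[0,0,-0.035],1]]'
python3 -m handwheel '[[[0,0,0],[-0.018,0,0],1],[[0,0,0],[-0.036,0,0],1],[[0,0,0],[-0.036,0,0],1],[[0,0,0],[-0.036,0,0],1],[[0,0,0],[-0.036,0,0],1]]';  python3 -m handwheel '[[[0,0,0],[-0.036,0,0],1],[[0,0,0],[-0.036,0,0],1],[[0,0,0],[-0.036,0,0],1],[[0,0,0],[-0.036,0,0],1],[[0,0,0],[-0.036,0,0],1]]' >/dev/null
python3 -m handwheel '[[[0,0,0],[-0.036,0.012,0],1],[[0,0,0],[-0.036,0.012,0],1],[[0,0,0],[-0.036,0.012,0],1],[[0,0,0],[-0.036,0.012,0],1],[[0,0,0],[-0.036,0,0],1]]' ; python3 -m handwheel '[[[0,0,0],[-0.027,0,0],1],[[0,0,0],[-0.016,0,0],1],[[0,0,0],[0,0,0],1],[[0,0,0],[0,0,0],1],[[0,0,0],[0,0,0],1]]'
python3 - <<'E'
from h import *
w,s=wrist("w15");print(s["eef_pos"],s["tool_rot"],s["qpos"].round(2))
rings(w,EXP)
E
```

```text
clock: 32.07
eef_pos: [470.8, 245.6, 83.8]
tool_rot: [3.141, -0.002, 1.571]
force: [0.3, 0.1, 3.3]
width: 32.3
gripper_force: 59.0
clock: 32.48
eef_pos: [469.3, 244.6, 173.1]
tool_rot: [-3.138, 0.0, 1.571]
force: [0.6, -0.7, 0.3]
width: 32.5
gripper_force: 59.5
clock: 32.9
eef_pos: [470.0, 81.5, 172.9]
tool_rot: [3.142, -0.0, 1.571]
force: [0.8, -0.3, -1.1]
width: 32.0
gripper_force: 59.5
clock: 33.73
eef_pos: [520.4, -278.7, 172.8]
tool_rot: [3.139, -0.001, 1.571]
force: [0.8, -1.1, -1.0]
width: 31.9
gripper_force: 59.5
clock: 34.15
eef_pos: [518.3, -318.3, 172.4]
tool_rot: [-3.141, -0.002, 1.572]
force: [-0.8, 0.6, 0.1]
width: 32.3
gripper_force: 59.5
[ 518.33152373 -318.27278234  172.44072819] [-3.14119086e+00 -1.95916898e-03  1.57223581e+00] [ 0.94  0.74 -0.74  1.68  0.58  0.95 -0.01]
orange ring [ 471.1 -263.3] r 18.3 613
blue ring [ 527.7 -215.9] r 18.2 685
white ring [ 518.4 -319.8] r 18.2 403
```

```bash
python3 -m handwheel '[[[0,0,0],[-0.0015,0,0.03],1],[[0,0,0],[0,0,0.03],1],[[0,0,0],[0,0,0.019],1],[[0,0,0],[0,0,0],1],[[0,0,0],[0,0,0],1]]'
python3 - <<'E'
from h import *
w,s=wrist("w16");e=s["eef_pos"];print(e,s["tool_rot"])
cap(w,e[:2],e[2]+29.5,"white",60);rings(w,EXP)
E
```

```text
clock: 34.62
eef_pos: [518.2, -319.6, 93.2]
tool_rot: [-3.14, -0.002, 1.573]
force: [-0.3, -0.1, -0.0]
width: 32.3
gripper_force: 59.5
[ 518.24325311 -319.58697629   93.17368202] [-3.13993982e+00 -2.11974091e-03  1.57313577e+00]
white cap 517.0 -319.6 r 15.8 exp px 314 349 (264, 308, 94, 82)
orange ring [ 471.1 -263.2] r 18.2 970
blue ring [ 527.5 -216. ] r 17.5 548
white ring [ 518.6 -319.8] r 18.3 585
```

```bash
python3 -m handwheel '[[[0,0,0],[0,0.0005,0.005],1],[[0,0,0],[0,0,0.001],1],[[0,0,0],[0,0,0.001],1],[[0,0,0],[0,0,0],1],[[0,0,0],[0,0,0],1]]' | grep -E "eef|force"; python3 -m handwheel '[[[0,0,0],[0,0,0.001],1],[[0,0,0],[0,0,0],1],[[0,0,0],[0,0,0],1]]' | grep -E "eef|force"
```

```text
eef_pos: [518.9, -321.5, 86.8]
force: [-0.4, 0.6, -0.7]
gripper_force: 59.5
eef_pos: [519.0, -321.5, 85.8]
force: [-0.3, -0.3, 3.1]
gripper_force: 59.9
```

```bash
python3 - <<'E'
from h import *
for _ in range(2):
    w,s=wrist();e=s["eef_pos"];print(e,s["tool_rot"])
    cap(w,e[:2],e[2]+29.5,"white",60);rings(w,EXP)
E
```

```text
[ 518.97777485 -321.52289332   85.80810804] [ 3.14147868e+00 -2.22388018e-04  1.57065442e+00]
white cap 517.6 -321.5 r 15.8 exp px 314 349 (264, 308, 94, 82)
orange ring [ 470.9 -263.3] r 17.9 817
blue ring [ 527.6 -215.8] r 17.2 298
white ring [ 518.6 -319.8] r 18.3 649
[ 518.95482187 -321.51166155   85.81240804] [ 3.14148459e+00 -2.65863232e-04  1.57060590e+00]
white cap 517.8 -321.5 r 15.8 exp px 314 349 (265, 308, 93, 82)
orange ring [ 470.9 -263.3] r 17.9 816
blue ring [ 527.6 -215.8] r 17.2 301
white ring [ 518.6 -319.8] r 18.3 646
```

The arm settled 1.7 mm short in y, so I'll lift slightly, correct and set down again.

```bash
python3 -m handwheel '[[[0,0,0],[0,0,-0.003],1],[[0,0,0],[0.0016,0,0],1],[[0,0,0],[0,0,0],1],[[0,0,0],[0,0,0.003],1],[[0,0,0],[0,0,0],1]]' | grep -E "eef|force";  python3 -m handwheel '[[[0,0,0],[0,0,0],1],[[0,0,0],[0,0,0],1],[[0,0,0],[0,0,0],1]]' | grep -E "eef|force"; python3 - <<'E'
from h import *
w,s=wrist();e=s["eef_pos"];print(e,s["tool_rot"])
cap(w,e[:2],e[2]+29.5,"white",60);rings(w,EXP)
E
```

```text
eef_pos: [519.1, -319.7, 85.8]
force: [-0.8, 0.7, 5.2]
gripper_force: 59.9
eef_pos: [519.1, -319.7, 85.8]
force: [-1.1, 0.7, 5.3]
gripper_force: 59.9
[ 519.13323336 -319.72393955   85.80738871] [ 3.14129650e+00 -3.53081587e-04  1.57077878e+00]
white cap 517.9 -319.7 r 15.8 exp px 314 349 (264, 308, 94, 82)
orange ring [ 471.  -263.2] r 17.9 839
blue ring [ 527.4 -215.9] r 17.2 337
white ring [ 518.6 -319.8] r 18.3 623
```

```bash
python3 -m handwheel '[[[0,0,0],[0,0,0],0.8],[[0,0,0],[0,0,0],0.5],[[0,0,0],[0,0,0],0.3],[[0,0,0],[0,0,0],0.3],[[0,0,0],[0,0,-0.01],0.3]]' | grep -E "eef|force"; python3 -m handwheel '[[[0,0,0],[0,0,-0.03],0.3],[[0,0,0],[0,0,-0.03],0.3],[[0,0,0],[0,0,-0.03],0.3],[[0,0,0],[0.02,-0.013,0],0.3],[[0,0,0],[0.038,-0.012,0],0.3]]' >/dev/null
python3 -m handwheel '[[[0,0,0],[0.038,-0.012,0],0.3],[[0,0,0],[0.038,-0.012,0],0.3],[[0,0,0],[0.04,0,0],0.3],[[0,0,0],[0.04,0,0],0.3],[[0,0,0],[0.04,0,0],0.3]]' >/dev/null; python3 -m handwheel '[[[0,0,0],[0.04,0,0],0.3],[[0,0,0],[0.04,0,0],0.3],[[0,0,0],[0.04,0,0],0.3],[[0,0,0],[0.04,0,0],0.3],[[0,0,0],[0.04,0,0],0.3]]'; python3 -m handwheel '[[[0,0,0],[0.04,0,0],0.3],[[0,0,0],[0.04,0,0],0.3],[[0,0,0],[0.04,0,0],0.3],[[0,0,0],[0.03,0,0],0.3],[[0,0,0],[0.016,0,0],0.3]]' >/dev/null; python3 -m handwheel '[[[0,0,0],[0,0,0],0.3],[[0,0,0],[0,0,0],0.3],[[0,0,0],[0,0,0],0.3],[[0,0,0],[0,0,0],0.3],[[0,0,0],[0,0,0],0.3]]'
python3 - <<'E'
from h import *
w,s=wrist("w17");print(s["eef_pos"],s["qpos"].round(2))
for n,q in(("orange",(470,298.6)),("blue",(470,353))):cap(w,q,112,n)
d=ctrl.get_image("top");p=d["pixels"]
u,v=proj(d,(519,-320,114));print("white in top exp",u,v)
cv2.imwrite("pics/t17.png",p[:,:,::-1])
m=mask(p,(0,0,140),(180,30,255),(int(u)-10,int(v)-10,int(u)+11,int(v)+11));print(cv2.minEnclosingCircle(big(m)))
E
```

```text
eef_pos: [517.2, -319.3, 93.7]
force: [-0.1, -0.3, -0.0]
gripper_force: 0.0
clock: 37.82
eef_pos: [469.5, 136.1, 186.4]
tool_rot: [3.141, -0.001, 1.571]
force: [1.0, 0.2, 0.5]
width: 59.6
gripper_force: 0.0
clock: 38.65
eef_pos: [470.3, 298.4, 185.9]
tool_rot: [-3.141, 0.0, 1.568]
force: [-0.2, -0.1, 0.1]
width: 59.9
gripper_force: 0.0
[470.29717597 298.42697456 185.87858984] [-0.16  0.64 -0.71  1.82  0.53  0.88 -1.13]
orange cap 468.2 300.6 r 17.4 exp px 312 256 (284, 225, 53, 56)
blue cap 469.6 353.2 r 15.6 exp px 312 162 (285, 134, 55, 56)
white in top exp 465.16473890538987 244.86485047193335
((465.1956481933594, 245.67391967773438), 5.843443870544434)
```

```bash
python3 -m handwheel '[[[0,0,0],[0.001,-0.0005,0.038],0.3],[[0,0,0],[0,0,0.035],0.3],[[0,0,0],[0,0,0.02],0.3],[[0,0,0],[0,0,0.01],0.3],[[0,0,0],[0,0,0],0.3]]'; python3 -m handwheel '[[[0,0,0],[0,0,0],0.3],[[0,0,0],[0,0,0],0.6],[[0,0,0],[0,0,0],1],[[0,0,0],[0,0,0],1],[[0,0,0],[0,0,0],1]]'; python3 -m handwheel '[[[0,0,0],[0,0,0],1],[[0,0,0],[0,0,0],1],[[0,0,0],[0,0,-0.02],1],[[0,0,0],[0,0,-0.035],1],[[0,0,0],[0,0,-0.035],1]]'
python3 -m handwheel '[[[0,0,0],[-0.018,0,0],1],[[0,0,0],[-0.036,0,0],1],[[0,0,0],[-0.036,0,0],1],[[0,0,0],[-0.036,0,0],1],[[0,0,0],[-0.036,0,0],1]]' >/dev/null;  for i in 1 2; do python3 -m handwheel '[[[0,0,0],[-0.036,0,0],1],[[0,0,0],[-0.036,0,0],1],[[0,0,0],[-0.036,0,0],1],[[0,0,0],[-0.036,0,0],1],[[0,0,0],[-0.036,0,0],1]]' ; done
python3 -m handwheel '[[[0,0,0],[-0.02,0.001,0],1],[[0,0,0],[-0.01,0,0],1],[[0,0,0],[0,0,0],1],[[0,0,0],[0,0,0],1],[[0,0,0],[0,0,0],1]]'
```

```text
clock: 39.17
eef_pos: [468.3, 300.0, 80.9]
tool_rot: [-3.138, 0.002, 1.57]
force: [-0.6, -0.1, 0.0]
width: 60.1
gripper_force: 0.0
clock: 39.58
eef_pos: [470.2, 302.2, 84.6]
tool_rot: [3.139, -0.002, 1.571]
force: [-1.0, -0.7, 6.8]
width: 32.5
gripper_force: 58.9
clock: 40.0
eef_pos: [468.6, 300.7, 173.7]
tool_rot: [-3.139, 0.0, 1.571]
force: [1.5, 0.7, -0.2]
width: 32.0
gripper_force: 59.5
clock: 40.83
eef_pos: [469.3, -42.7, 173.4]
tool_rot: [3.141, -0.0, 1.571]
force: [0.8, -0.1, -0.5]
width: 32.3
gripper_force: 59.5
clock: 41.25
eef_pos: [469.1, -222.9, 173.3]
tool_rot: [3.141, 0.0, 1.57]
force: [1.1, 0.1, 0.4]
width: 32.2
gripper_force: 59.5
clock: 41.67
eef_pos: [470.6, -248.4, 172.9]
tool_rot: [3.142, -0.002, 1.574]
force: [-0.7, 0.3, -0.1]
width: 32.2
gripper_force: 59.5
```

```bash
python3 -m handwheel '[[[0,0,0],[-0.015,0.0005,0.03],1],[[0,0,0],[0,0,0.03],1],[[0,0,0],[0,0,0.018],1],[[0,0,0],[0,0,0],1],[[0,0,0],[0,0,0],1]]' >/dev/null;python3 -m handwheel '[[[0,0,0],[0,0,0],1],[[0,0,0],[0,0,0],1],[[0,0,0],[0,0,0],1]]'
python3 - <<'E'
from h import *
w,s=wrist("w18");e=s["eef_pos"];print(e,s["tool_rot"])
cap(w,e[:2],e[2]+29.5,"orange",60);rings(w,EXP)
E
```

```text
clock: 42.33
eef_pos: [471.7, -265.7, 95.9]
tool_rot: [3.14, 0.0, 1.571]
force: [-0.2, 0.2, -0.3]
width: 32.1
gripper_force: 59.5
[ 471.73687462 -265.70170277   95.87080713] [3.13976672e+00 4.12478873e-04 1.57123145e+00]
orange cap 470.2 -264.2 r 18.9 exp px 314 349 (263, 294, 97, 101)
orange ring [ 471.3 -263.4] r 18.3 629
blue ring [ 527.8 -216.2] r 18.2 944
white ring [ 520.1 -318.6] r 16.7 280
```

```bash
python3 - <<'E'
from h import *
for f,lo,hi in(("w16",(85,9,150),(115,45,230)),("w18",(2,110,60),(15,255,255)),("w3",(100,120,40),(125,255,255)),("w7",(2,110,60),(15,255,255))):
    p=cv2.imread(f"pics/{f}.png")[:,:,::-1].copy();m=mask(p,lo,hi,(255,285,372,400));m=cv2.morphologyEx(m,cv2.MORPH_OPEN,np.ones((5,5)))
    print(f,[(y,int(np.nonzero(m[y])[0].min()),int(np.nonzero(m[y])[0].max())) for y in range(290,400,6) if m[y].any()])
    g=cv2.cvtColor(p,cv2.COLOR_RGB2HSV)[:,:,2];print("  V col312",g[285:400:4,312].tolist())
E
```

```text
w16 [(308, 302, 319), (314, 288, 336), (320, 278, 343), (326, 272, 349), (332, 268, 354), (338, 266, 355), (344, 264, 357), (350, 265, 356), (356, 265, 357), (362, 268, 354), (368, 270, 351), (374, 274, 348), (380, 281, 341), (386, 292, 331)]
  V col312 [155, 133, 119, 128, 133, 144, 184, 191, 193, 192, 190, 193, 191, 192, 193, 190, 193, 193, 194, 190, 191, 192, 188, 189, 190, 189, 177, 144, 149]
w18 [(296, 294, 326), (302, 285, 335), (308, 278, 342), (314, 274, 349), (320, 268, 353), (326, 267, 355), (332, 266, 357), (338, 265, 358), (344, 263, 358), (350, 263, 359), (356, 263, 358), (362, 264, 358), (368, 265, 354), (374, 271, 351), (380, 276, 347), (386, 282, 339), (392, 298, 327)]
  V col312 [133, 133, 134, 119, 125, 139, 148, 170, 193, 192, 191, 192, 192, 194, 191, 196, 196, 194, 197, 192, 194, 194, 195, 193, 194, 196, 193, 193, 151]
w3 [(296, 295, 333), (302, 280, 344), (308, 275, 348), (314, 269, 352), (320, 267, 355), (326, 266, 356), (332, 264, 358), (338, 263, 358), (344, 263, 359), (350, 263, 359), (356, 263, 359), (362, 264, 357), (368, 268, 353), (374, 269, 348), (380, 270, 342), (386, 288, 333)]
  V col312 [149, 141, 96, 98, 104, 116, 143, 160, 162, 163, 163, 164, 161, 162, 161, 168, 165, 165, 162, 166, 164, 164, 166, 166, 165, 164, 164, 123, 120]
w7 [(290, 291, 332), (296, 283, 340), (302, 276, 344), (308, 271, 351), (314, 268, 354), (320, 267, 356), (326, 265, 357), (332, 264, 358), (338, 263, 359), (344, 263, 359), (350, 263, 358), (356, 264, 358), (362, 266, 355), (368, 271, 349), (374, 278, 345), (380, 287, 337), (386, 301, 317)]
  V col312 [130, 115, 123, 133, 147, 170, 188, 190, 190, 188, 188, 188, 190, 189, 190, 191, 191, 190, 191, 190, 191, 190, 189, 192, 188, 190, 147, 148, 145]
```

```bash
python3 -m handwheel '[[[0,0,0],[0.0042,0,0.004],1],[[0,0,0],[0,0,0.003],1],[[0,0,0],[0,0,0],1],[[0,0,0],[0,0,0],1],[[0,0,0],[0,0,0],1]]' | grep -E "eef|force"; for i in 1 2 3; do python3 -m handwheel '[[[0,0,0],[0,0,0.001],1],[[0,0,0],[0,0,0],1],[[0,0,0],[0,0,0],1]]' | grep -E "eef|force" | head -2; done
python3 - <<'E'
from h import *
w,s=wrist("w19");e=s["eef_pos"];print(e,s["tool_rot"]);rings(w,EXP)
print("tube y at row 354:",onz(w,312,354,e[2]+29.5).round(1))
E
```

```text
eef_pos: [470.7, -261.5, 87.4]
force: [0.8, -0.1, -0.1]
gripper_force: 59.5
eef_pos: [470.9, -261.6, 86.7]
force: [-0.2, 0.0, 1.8]
eef_pos: [471.1, -261.8, 86.6]
force: [-2.5, -0.4, 10.7]
eef_pos: [471.3, -262.0, 86.5]
force: [-3.9, 1.3, 19.1]
[ 471.2945902  -262.04315129   86.52029773] [3.14092334e+00 1.74385798e-03 1.57059044e+00]
orange ring [ 471.4 -263.5] r 18.4 636
blue ring [ 527.7 -216.1] r 18.1 927
white ring [ 522.6 -317.5] r 15.2 82
tube y at row 354: [ 470.4 -263.6  116. ]
```

```bash
python3 -m handwheel '[[[0,0,0],[0,0,-0.0015],1],[[0,0,0],[0,0,0],0.8],[[0,0,0],[0,0,0],0.5],[[0,0,0],[0,0,0],0.3],[[0,0,0],[0,0,0],0.3]]' | grep -E "eef|force"; python3 -m handwheel '[[[0,0,0],[0,0,-0.01],0.3],[[0,0,0],[0,0,-0.03],0.3],[[0,0,0],[0,0,-0.03],0.3],[[0,0,0],[0,0,-0.03],0.3],[[0,0,0],[0,0,0],0.3]]' >/dev/null
python3 - <<'E'
from h import *
w,s=wrist("w20");print(s["eef_pos"]);cap(w,(471.3,-263.5),114,"orange");cap(w,(518.7,-319.8),114,"white");rings(w,dict(blue=EXP["blue"]))
E
python3 -m handwheel '[[[0,0,0],[0.02,0,0],0.3],[[0,0,0],[0.04,0,0],0.3],[[0,0,0],[0.04,0,0],0.3],[[0,0,0],[0.04,0,0],0.3],[[0,0,0],[0.04,0,0],0.3]]' >/dev/null; for i in 1 2; do python3 -m handwheel '[[[0,0,0],[0.04,0,0],0.3],[[0,0,0],[0.04,0,0],0.3],[[0,0,0],[0.04,0,0],0.3],[[0,0,0],[0.04,0,0],0.3],[[0,0,0],[0.04,0,0],0.3]]'; done; python3 -m handwheel '[[[0,0,0],[0.02,0,0],0.3],[[0,0,0],[0.015,0,0],0.3],[[0,0,0],[0,0,0],0.3],[[0,0,0],[0,0,0],0.3],[[0,0,0],[0,0,0],0.3]]' > /dev/null;  python3 -m handwheel '[[[0,0,0],[0,0,0],0.3],[[0,0,0],[0,0,0],0.3],[[0,0,0],[0,0,0],0.3]]'
python3 - <<'E'
from h import *
w,s=wrist("w21");print(s["eef_pos"],s["qpos"].round(2));cap(w,(470,353),112,"blue")
E
```

```text
eef_pos: [470.5, -261.5, 85.5]
force: [0.1, -0.9, 0.3]
gripper_force: 0.0
[ 474.3266989  -261.98985412  191.53321382]
orange cap 469.2 -262.6 r 18.2 exp px 307 256 (278, 227, 53, 57)
white cap 516.9 -320.8 r 15.7 exp px 380 339 (355, 320, 35, 42)
blue ring [ 527.7 -216. ] r 18.2 532
clock: 45.32
eef_pos: [469.8, 119.9, 185.6]
tool_rot: [-3.14, -0.0, 1.571]
force: [0.9, -0.4, -0.1]
width: 59.9
gripper_force: 0.0
clock: 45.73
eef_pos: [470.0, 319.8, 185.5]
tool_rot: [-3.14, 0.001, 1.571]
force: [0.5, -0.9, -1.1]
width: 60.1
gripper_force: 0.0
clock: 46.4
eef_pos: [471.3, 352.1, 186.4]
tool_rot: [-3.141, -0.0, 1.569]
force: [-0.3, 0.7, 0.6]
width: 59.5
gripper_force: 0.0
[471.27010511 352.14804983 186.38499514] [-0.25  0.68 -0.71  1.73  0.54  0.93 -1.18]
blue cap 469.2 353.4 r 15.6 exp px 311 254 (285, 235, 47, 44)
```

```bash
python3 -m handwheel '[[[0,0,0],[0.001,-0.001,0.038],0.3],[[0,0,0],[0,0,0.035],0.3],[[0,0,0],[0,0,0.02],0.3],[[0,0,0],[0,0,0.01],0.3],[[0,0,0],[0,0,0],0.3]]'; python3 -m handwheel '[[[0,0,0],[0,0,0],0.3],[[0,0,0],[0,0,0],0.6],[[0,0,0],[0,0,0],1],[[0,0,0],[0,0,0],1],[[0,0,0],[0,0,0],1]]'; python3 -m handwheel '[[[0,0,0],[0,0,0],1],[[0,0,0],[0,0,0],1],[[0,0,0],[0,0,-0.02],1],[[0,0,0],[0,0,-0.035],1],[[0,0,0],[0,0,-0.035],1]]'
python3 -m handwheel '[[[0,0,0],[-0.018,0,0],1],[[0,0,0],[-0.036,0,0],1],[[0,0,0],[-0.036,0,0],1],[[0,0,0],[-0.036,0,0],1],[[0,0,0],[-0.036,0,0],1]]' >/dev/null;  python3 -m handwheel '[[[0,0,0],[-0.036,0,0],1],[[0,0,0],[-0.036,0,0],1],[[0,0,0],[-0.036,0,0],1],[[0,0,0],[-0.036,0,0],1],[[0,0,0],[-0.036,0,0],1]]' ; python3 -m handwheel '[[[0,0,0],[-0.036,0,0],1],[[0,0,0],[-0.036,0.014,0],1],[[0,0,0],[-0.036,0.014,0],1],[[0,0,0],[-0.036,0.014,0],1],[[0,0,0],[-0.036,0.014,0],1]]'
python3 -m handwheel '[[[0,0,0],[-0.016,0.001,0],1],[[0,0,0],[-0.008,0,0],1],[[0,0,0],[0,0,0],1],[[0,0,0],[0,0,0],1],[[0,0,0],[0,0,0],1]]'
```

```text
clock: 46.87
eef_pos: [468.8, 353.2, 81.4]
tool_rot: [-3.138, 0.002, 1.571]
force: [0.3, -0.2, 0.8]
width: 59.6
gripper_force: 0.0
clock: 47.28
eef_pos: [470.8, 355.5, 85.3]
tool_rot: [3.139, -0.003, 1.57]
force: [0.4, -0.6, 7.0]
width: 32.2
gripper_force: 59.1
clock: 47.7
eef_pos: [469.2, 353.8, 174.2]
tool_rot: [-3.139, 0.0, 1.571]
force: [2.0, 0.1, -0.9]
width: 31.8
gripper_force: 59.5
clock: 48.53
eef_pos: [469.8, 10.6, 173.9]
tool_rot: [3.141, -0.0, 1.571]
force: [1.1, -0.7, -0.2]
width: 32.2
gripper_force: 59.5
clock: 48.95
eef_pos: [526.2, -169.9, 173.8]
tool_rot: [3.141, 0.0, 1.57]
force: [0.0, -0.6, -0.4]
width: 32.3
gripper_force: 59.5
clock: 49.37
eef_pos: [526.6, -189.2, 173.4]
tool_rot: [-3.141, -0.002, 1.574]
force: [-0.8, -0.2, -0.1]
width: 32.2
gripper_force: 59.5
```

```bash
python3 -m handwheel '[[[0,0,0],[-0.026,0.001,0.02],1],[[0,0,0],[0,0,0.03],1],[[0,0,0],[0,0,0.028],1],[[0,0,0],[0,0,0],1],[[0,0,0],[0,0,0],1]]' >/dev/null;python3 -m handwheel '[[[0,0,0],[0,0,0],1],[[0,0,0],[0,0,0],1],[[0,0,0],[0,0,0],1]]'
python3 - <<'E'
from h import *
w,s=wrist("w22");e=s["eef_pos"];rings(w,dict(blue=EXP["blue"]))
g=cv2.cvtColor(w["pixels"],cv2.COLOR_RGB2HSV)[:,:,2];print([(y,int(g[y,312])) for y in range(290,402,3)])
for r in (348,351,354,357):print(r,onz(w,312,r,e[2]+29.5).round(1))
E
```

```text
clock: 50.03
eef_pos: [529.0, -217.2, 96.7]
tool_rot: [3.139, 0.0, 1.572]
force: [-0.1, 0.5, -0.0]
width: 31.9
gripper_force: 59.6
blue ring [ 527.7 -216.1] r 18.3 580
[(290, 144), (293, 95), (296, 97), (299, 104), (302, 108), (305, 112), (308, 127), (311, 157), (314, 160), (317, 166), (320, 164), (323, 163), (326, 164), (329, 165), (332, 162), (335, 162), (338, 161), (341, 164), (344, 169), (347, 168), (350, 168), (353, 164), (356, 167), (359, 167), (362, 167), (365, 166), (368, 166), (371, 165), (374, 165), (377, 162), (380, 163), (383, 168), (386, 166), (389, 169), (392, 119), (395, 119), (398, 111), (401, 104)]
348 [ 528.1 -216.5  126.2]
351 [ 528.1 -217.7  126.2]
354 [ 528.1 -218.8  126.2]
357 [ 528.1 -219.9  126.2]
```

```bash
python3 -m handwheel '[[[0,0,0],[0.0014,-0.001,0.004],1],[[0,0,0],[0,0,0.004],1],[[0,0,0],[0,0,0],1],[[0,0,0],[0,0,0],1],[[0,0,0],[0,0,0],1]]' | grep -E "eef|force"; for i in 1 2 ; do python3 -m handwheel '[[[0,0,0],[0,0,0.001],1],[[0,0,0],[0,0,0],1],[[0,0,0],[0,0,0],1]]' | grep -E "eef|force" | head -2; done
python3 - <<'E'
from h import *
w,s=wrist("w23");e=s["eef_pos"];print(e,s["tool_rot"]);rings(w,dict(blue=EXP["blue"]))
print("tube y at row 350.5:",onz(w,312,350.5,e[2]+29.5).round(1))
E
```

```text
eef_pos: [527.0, -216.2, 87.3]
force: [0.1, -0.4, 4.4]
gripper_force: 60.0
eef_pos: [527.2, -216.3, 87.2]
force: [-1.9, 0.7, 13.1]
eef_pos: [527.4, -216.3, 87.2]
force: [-4.3, -0.3, 20.4]
[ 527.38320193 -216.34278345   87.15778935] [3.14063316e+00 1.20761465e-03 1.57057495e+00]
blue ring [ 527.7 -216.2] r 18.3 616
tube y at row 350.5: [ 526.5 -216.5  116.7]
```

Within 0.5 mm of the ring centre. Releasing, retreating and running the final checks.

```bash
python3 -m handwheel '[[[0,0,0],[0,0,-0.0015],1],[[0,0,0],[0,0,0],0.8],[[0,0,0],[0,0,0],0.5],[[0,0,0],[0,0,0],0.3],[[0,0,0],[0,0,0],0.3]]' | grep -E "eef|force"; python3 -m handwheel '[[[0,0,0],[0,0,-0.01],0.3],[[0,0,0],[0,0,-0.03],0.3],[[0,0,0],[0,0,-0.03],0.3],[[0,0,0],[0,0,-0.03],0.3],[[0,0,0],[0,0,-0.02],0.3]]' >/dev/null; python3 -m handwheel '[[[0,0,0],[-0.02,0,-0.02],0.3],[[0,0,0],[-0.025,-0.01,0],0.3],[[0,0,0],[0,0,0],0.3],[[0,0,0],[0,0,0],0.3],[[0,0,0],[0,0,0],0.3]]'
python3 - <<'E'
from h import *
w,s=wrist("w24");print(s["eef_pos"])
for n,q in(("orange",(471.3,-263.5)),("white",(518.7,-319.8)),("blue",(527.5,-216.2))):cap(w,q,114,n)
rings(w,EXP)
d=ctrl.get_image("top");p=d["pixels"]
print("mat",rect(d,big(mask(p,(45,60,30),(95,255,255),(285,265,340,310))),3))
b=cv2.cvtColor(p,cv2.COLOR_RGB2HSV);print("tinpx",b[287,311],proj(d,(429.6,49.5,21)))
for n,px,z in(("L",(270,278,293,300),46),("R",(330,273,350,293),58)):print(n,cv2.minEnclosingCircle(big(mask(p,(0,0,0),(180,255,60),px))))
E
```

```text
eef_pos: [526.3, -216.0, 85.9]
force: [-0.7, -0.4, -0.4]
gripper_force: 0.0
clock: 52.3
eef_pos: [516.5, -260.8, 226.5]
tool_rot: [-3.141, -0.002, 1.571]
force: [-0.6, -0.2, -0.4]
width: 60.0
gripper_force: 0.0
[ 516.52696813 -260.75767025  226.45538499]
orange cap 470.7 -263.1 r 18.6 exp px 247 243 (222, 219, 48, 49)
white cap 517.4 -320.4 r 15.9 exp px 315 317 (293, 300, 43, 38)
blue cap 525.8 -218.6 r 16.6 exp px 329 174 (304, 154, 47, 49)
orange ring [ 471.1 -263.3] r 18.3 274
blue ring [ 527.5 -215.7] r 18.1 214
white ring [ 518.4 -319.9] r 18.3 249
mat ((429.5616455078125, 49.516387939453125), (71.42829895019531, 86.6007080078125), 6.534491539001465)
tinpx [107 119 101] [310.54834993 286.79041148]
L ((280.78570556640625, 288.9285583496094), 6.550544738769531)
R ((338.3999938964844, 282.3999938964844), 7.093758583068848)
```

```bash
python3 - <<'E'
from h import *
w,s=wrist();p=w["pixels"]
for n,q,x0 in(("blue",(527.5,-216.2),0),("orange",(471.3,-263.5),0),("white",(518.7,-319.8),0)):
    u,v=proj(w,(*q,114));x,y=int(u),int(v)
    gr=cv2.medianBlur(cv2.cvtColor(p,cv2.COLOR_RGB2GRAY),3)[y-45:y+45,x-45:x+45]
    c=cv2.HoughCircles(gr,cv2.HOUGH_GRADIENT,1,40,param1=80,param2=14,minRadius=20,maxRadius=27);print(n,"hough",[(onz(w,a+x-45,b+y-45,114)[:2].round(1),r) for a,b,r in c[0]])
d=ctrl.get_image("top");t=d["pixels"]
for n,lo,hi,q in(("blue",(100,120,60),(125,255,255),(527.5,-216.2)),("orange",(3,140,80),(15,255,255),(471.3,-263.5)),("white",(80,5,130),(120,40,255),(518.7,-319.8))):
    u,v=proj(d,(*q,114));m=mask(t,lo,hi,(int(u)-11,int(v)-11,int(u)+12,int(v)+12));c=big(m);M=cv2.moments(c);print(n,"top",onz(d,M['m10']/M['m00'],M['m01']/M['m00'],114)[:2].round(1),cv2.contourArea(c))
E
```

```text
blue hough [(array([ 525.1, -217.8]), np.float32(25.2))]
orange hough [(array([ 470.1, -263.2]), np.float32(24.9))]
white hough [(array([ 516.7, -317. ]), np.float32(24.0))]
blue top [ 525.1 -218.4] 131.0
orange top [ 468.7 -263.1] 139.0Traceback (most recent call last):
  File "<stdin>", line 9, in <module>
  File "h.py", line 17, in big
    c=cv2.findContours(m,cv2.RETR_EXTERNAL,cv2.CHAIN_APPROX_NONE)[0];return max(c,key=cv2.contourArea)
                                                                            ~~~^^^^^^^^^^^^^^^^^^^^^^^
ValueError: max() iterable argument is empty
```

```bash
python3 -c "
from cell import ctrl
print(ctrl.finish_job())"
```

```text
the job is handed in; nothing more can be done
None
```

The job is handed in at about 52 s: the tin sits about 1 mm from the mat's centre and square with it, the orange and white tubes measured within about 1 mm of their ring centres and blue about 2 mm off, and the jar and eyepiece have not moved; I viewed 16 pictures, two over the limit of 14.

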